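# Set and close the quick-release batten clamp

### The job

Clamp the wooden batten in the quick-release clamp: wind the adjuster nut clockwise by its crank grip until the cam lever, when you swing it shut, meets firm resistance about half-way through its swing. Then close the lever fully so that it stays shut by itself, with the batten still lying flat and roughly central between the jaws.

Things in the scene. Friction and masses are not known exactly. Their poses are not given: they have to be found in the camera images.
- clamp: grey clamp fixed to the bench, base plate 110 x 350 x 14 mm. Origin at the underside, 5 mm from the plate's middle; z up. Its y axis is the clamping direction: cam lever at the -y end, adjuster nut at the +y end, the batten between two steel jaws (tops 49 mm above the bench). Lies turned up to 0.2 rad
- nut_axis (a point): on the upright axis of the adjuster nut (knurled aluminium wheel, 80 mm across, top 63 mm above the bench); this point is 90 mm up. A turn clockwise seen from above draws the back jaw 8 mm towards -y (tighter). Self-locking; takes about 7 N at the crank grip and gives no feel of the clamping force. At first 1 to 2.3 turns too loose, crank at any angle
- nut_grip (a point): middle of the nut's black upright crank grip, 17 mm across, from 63 to 109 mm above the bench, 30 mm off the nut's axis; this point is 90 mm up. The grip spins freely on its pin, so it can be held from above and led round in circles
- lever_pivot (a point): point on the upright pivot of the cam lever, 78 mm above the bench
- lever_grip (a point): middle of the black upright grip at the end of the flat steel cam lever, 17 mm across, from 54 to 97 mm above the bench, 90 mm from the pivot; this point is 78 mm up. The grip spins freely on its pin; the lever swings level
- cam_lever (a joint): 0 open (lever 0.42 rad from -y towards +x of the clamp), grows clockwise seen from above, 2.25 shut at its stop; over centre beyond 2.05, then stays shut. Free: about 1 N at the grip; once the jaws hold the batten force grows about 2 N per 0.1 rad, to 5 to 12 N; let go there it springs back. Jaw travel (mm) still to come at lever angle 0.6: 14.8, 0.8: 11.9, 1: 8.9, 1.2: 6.2, 1.4: 3.8, 1.6: 1.9. Starts at 0 to 0.2
- pad (a joint): how far the sprung, rubber-faced pad on the front jaw is pressed in, m (0 free, 0.014 at most; 12 N/mm). It takes up the front jaw's travel once both jaws meet the batten: about 0.007 with the lever shut if resistance began at mid-swing
- batten_mid (a point): centre of the loose wooden batten, 180 mm long, 40 mm wide, 24 mm thick, lying flat on the clamp's base plate (underside 14 mm above the bench) across the clamp, its long side along x of the clamp and some mm of play to each jaw

How it is judged:
On the way:
1. with the lever no more than about two thirds through its swing, the pad already presses on the batten (value of joint cam_lever below 1.55 rad and value of joint pad above 0.0008 m), for 0.05 s.
At the end, for the whole second after the job is handed in: the cam lever is shut (beyond 2.12 rad) and stays there, the sprung pad is pressed in 3.8 to 10.5 mm (resistance began between about 38 and 61 percent of the swing), and the batten lies flat (tilt under 0.1 rad, centre less than 6 mm above its seat) within 35 mm of the middle of the jaws (value of joint cam_lever above 2.12 rad and value of joint pad between 0.0038 and 0.0105 m and angle between batten_mid's own z axis and vertical below 0.1 rad and x of batten_mid in the frame of clamp between -0.035 and 0.035 m and z of batten_mid in the frame of clamp below 0.032 m); the robot touches nothing.
It also fails if it takes over 72 s, if anything falls off the work surface, if the arm or the gripper's body presses on something with over 40 N, if the wrist force passes 120 N, or if a joint passes its speed limit or range.

### The arm

A 6-joint arm with a two-finger parallel gripper is mounted at the origin on a cart in front of the work surface, level with it; the furniture and walls round the work are solid. World frame = base frame: x ahead of the robot, y to its left, z up, the work surface at z = 0. Lengths are in m, angles in rad, forces in N, time in s.
With the tool pointing down it reaches from about 0.3 to 0.875 m from the base axis. Payload 6.4 kg.
Tool frame: the origin (TCP) lies at the very end of the fingers, on their centre line; the grasp point (between the pads) lies 19 mm behind it; z points along the fingers, y is the direction in which the jaws open and shut (so a half turn about z gives the same grasp; the last joint's range is limited). The gripper opens to 85 mm and grips with 20 to 120 N. Pads are 22 mm wide; open, the fingers measure 114 mm over their backs; the gripper's body (76 mm by 85 mm) begins 54 mm behind the grasp point. The pads swing forward as they close: fully open they stand 13 mm farther back than shut.
Start: joints at [-1.438, 0.181, 1.607, -0, 1.354, -0.206], TCP at [0.191, -0.542, 0.231] pointing down, gripper open.
Joint ranges: [-2.99, 2.99], [-0.89, 2.07], [0.3, 2.58], [-1.14, 4.28], [0, 2.63], [-3.12, 3.12]. Speed limits (rad/s): [2.57, 2.57, 3.01, 3.14, 3.14, 3.14].

### API

Orientations are given as a unit quaternion [w, x, y, z].
In Python, from bench import * gives the robot as it stands.
- The arm moves only by the tool arm_command, never from a script. Its argument "motion" is text: rows parted by semicolons, each of 7 numbers parted by spaces: the shift along the tool's x, y, z in units of 0.2 m (1.0 is 0.2 m), then the turn, a rotation vector about the tool's x, y, z in units of 60 degrees (1.0 is 60 degrees), then the opening, from 0 (shut) to 1 (fully open). In form: tx ty tz ax ay az grip; .... A call has 1 to 10 rows; each row shifts and turns the pose as measured when the row begins, along the tool's axes as they then stand; what a row does not reach is not made up. A row lasts 1/12 s, in which the tool goes at most 41.7 mm and 7.16 degrees, less where a joint would pass 70% of its speed; a pose out of reach is approached as far as the arm can. A call with a number of a shift or a turn outside -1 to 1 is refused whole. A call with a gripper value outside its range is refused whole. The fingers move at their own pace and stop on an object; the grip force is fixed at half the most. Time passes only in rows, so rows that do not move let the fingers close. It gives the time, the measured TCP pose, the force and the opening at its end, in the units of the state.
- get_obs(): the state, without advancing time (a new reading comes with each control period).
- camera(name): name is "side" or "top" or "wrist"; returns a dict with "img" (480x640x3 uint8, red, green, blue), "intrinsics" (3x3 intrinsics, pixels), "pose" (4x4, takes a point from camera to world coordinates); the wrist camera has in their place "mount" (4x4, takes a point from camera to tool coordinates, whose origin is the TCP and whose axes are the flange's). Camera axes: x right, y down, z forward; pixel columns grow to the right and rows downward; lengths in m; the calibration is good to about 2 mm. A picture is of the moment at which its call begins: read the wrist's pose just before it. There is no depth.
- hand_in(): hands the job in, once; it reports no verdict.
Trained networks look in the newest picture that a camera, given by its name, has taken for a name from the list of things; names that differ only in an ending like _2 or _b are one class to them, and where a whole thing is asked for, a point or a joint stands for the part that bears it (a point fixed in the world has none). Each returns a list of dicts, best first, with "conf" (0 to 1); they miss things now and then, are a little off and sometimes report something else, mostly with a low value. They report only what shows in the picture. A call takes as long as a camera call.
- search_frame(camera, target): "box" ([left, top, right, bottom] in pixels, round what is visible of it).
The state is a dict: "time_s": time; "q": joint angles; "dq": joint speeds; "joint_efforts": joint torques, N m; "eef_pos": TCP position; "eef_rot": TCP orientation; "wrist_force": force on the tool from outside, world axes, zero at the start; "torque": the same for the moment, N m; "opening": opening from 0.0 (shut) to 1.0 (fully open).
Only numpy, scipy, OpenCV 4.12 (cv2) and the standard library are available. Lean on these libraries where they do the work, as an engineer would, in place of code of your own. Each camera call takes 0.05 s, during which the arm holds its last target.

## Working session

There is one attempt and no reset: what is moved stays moved. The work goes in short steps, Python scripts to look and compute and a tool call to move; the robot and the scene stay as the last step left them, time stands still between calls to the robot, and variables do not carry over. Pictures are saved under pics/ and viewed, and the job is handed in when it is done.

Besides the shell and the picture viewer there is one more tool, called after "Request:" as name(argument=value, ...) on one line, values as JSON. arm_command: Moves the arm, as the interface text tells. Shifts and turns lie within -1 to 1; 1 stands for 0.2 m of shift or 60 degrees of turn. Its arguments: {"type":"object","properties":{"motion":{"type":"string"}},"required":["motion"]}

```bash
ls; mkdir -p pics; python3 - <<'E'
from bench import *
import cv2
o=get_obs();print({k:(v if not hasattr(v,'tolist') else v.tolist()) for k,v in o.items()})
for n in ["side","top"]:
    c=camera(n);cv2.imwrite(f"pics/{n}0.png",c["img"][:,:,::-1]);print(n,c["intrinsics"],c["pose"])
    for t in ["clamp","nut_grip","lever_grip","batten_mid","nut_axis","cam_lever"]:
        print(t,search_frame(n,t)[:2])
E
```

```text
pics
{'time_s': 0.0, 'q': [-1.4383041669616643, 0.1815377001259358, 1.6079931435132557, -4.374434884300129e-06, 1.3537563661689689, -0.20624408133410335], 'dq': [0.00014635421238234117, -0.0003107200573222176, -0.0006021107600212341, -7.726846561352806e-05, -0.00017790572972526045, -0.00038624482703771023], 'joint_efforts': [-0.000555411370442016, -44.486753940582275, -35.134466886520386, -0.0004334942150308052, 0.009138864988926798, 9.978253956433036e-06], 'eef_pos': [0.19104364931870577, -0.5417715294119458, 0.23039319015788745], 'eef_rot': [-0.0008467807242143247, 0.9856910394861276, 0.16855995014289255, 2.9103058068258056e-05], 'wrist_force': [-0.3877027416737845, 0.3419216098071018, -0.2753907661209034], 'torque': [-0.009400567586984748, -0.009494858644665266, -0.014250847697943334], 'opening': 0.9975181257266371}
side [[559.5811308    0.         320.95968134]
 [  0.         559.5811308  236.25756135]
 [  0.           0.           1.        ]] [[ 0.99779227 -0.01437907  0.06483691  0.50029984]
 [-0.06255556 -0.53133686  0.84484788 -0.87459321]
 [ 0.02230212 -0.84703859 -0.531063
[... 516 characters left out ...]
808   0.         314.38184986]
 [  0.         573.31089808 240.09761123]
 [  0.           0.           1.        ]] [[ 0.03847411 -0.97339339  0.22588725  0.35295442]
 [-0.99925817 -0.03709568  0.01034533 -0.16941324]
 [-0.00169063 -0.2261177  -0.97409852  0.93315341]
 [ 0.          0.          0.          1.        ]]
clamp [{'box': [163.7, 234.1, 405.6, 304.6], 'conf': 0.71}]
nut_grip [{'box': [164.7, 238.5, 221.0, 293.7], 'conf': 0.82}]
lever_grip [{'box': [332.7, 231.2, 408.7, 276.5], 'conf': 0.81}]
batten_mid [{'box': [271.2, 213.1, 295.8, 322.8], 'conf': 0.67}]
nut_axis [{'box': [164.0, 232.7, 405.1, 307.7], 'conf': 0.56}]
cam_lever [{'box': [331.8, 231.3, 411.9, 281.0], 'conf': 0.64}]
```

```bash
python3 - <<'E'
import cv2
a=cv2.imread("pics/top0.png")[190:340,130:450]; cv2.imwrite("pics/top0c.png",cv2.resize(a,None,fx=2.5,fy=2.5,interpolation=cv2.INTER_CUBIC))
a=cv2.imread("pics/side0.png")[150:340,200:400]; cv2.imwrite("pics/side0c.png",cv2.resize(a,None,fx=3,fy=3,interpolation=cv2.INTER_CUBIC))
E
```

```text
(no output)
```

View pics/top0.png

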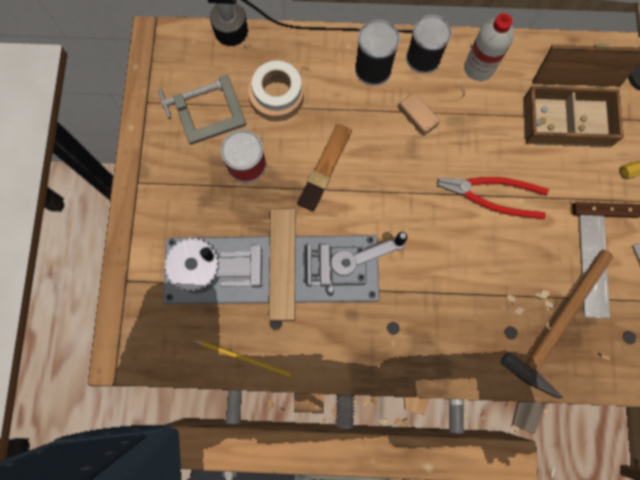

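```bash
sleep 0.1
```

```text
(no output)
```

View pics/top0c.png

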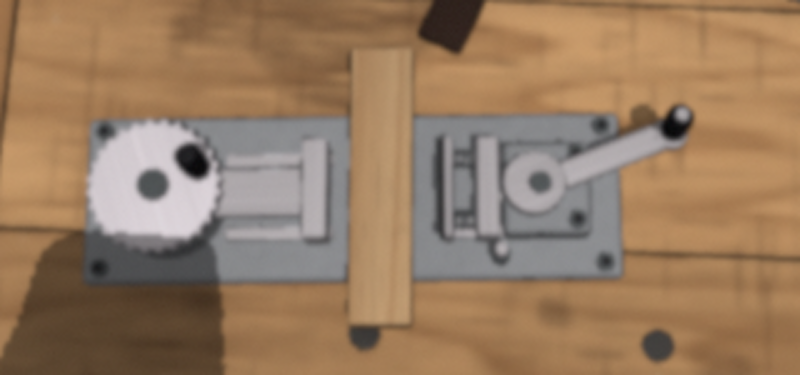

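View pics/side0c.png

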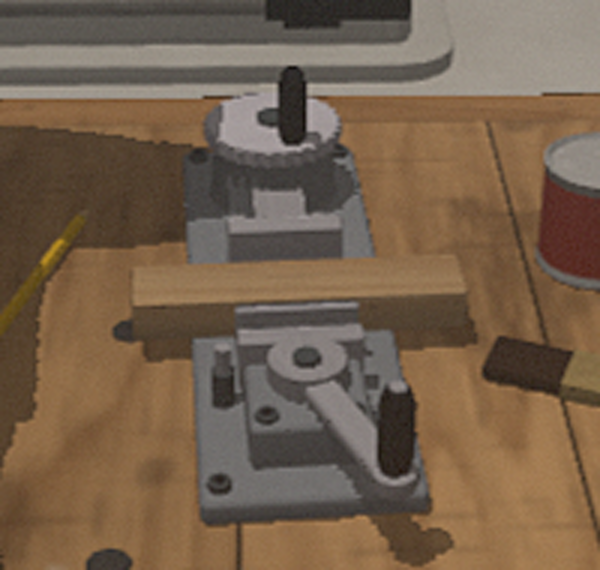

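The top view shows the nut at about (191,264) with its crank grip at (207,254). The lever pivot is at (346,262), the lever grip's top at (402,236), and the batten lies across the clamp at (283,265). Next I'll turn these into positions.

```bash
cat > h.py <<'E'
from bench import *
import numpy as np, cv2
from scipy.spatial.transform import Rotation as R
def ray(c,px,z,pose=None):
    P=c["pose"] if pose is None else pose
    d=P[:3,:3]@np.linalg.inv(c["intrinsics"])@np.array([px[0],px[1],1.])
    o=P[:3,3]; return o+d*(z-o[2])/d[2]
def proj(c,p,pose=None):
    P=c["pose"] if pose is None else pose
    q=c["intrinsics"]@(P[:3,:3].T@(np.asarray(p)-P[:3,3])); return q[:2]/q[2]
E
python3 - <<'E'
from h import *
c=camera("top"); s=camera("side")
f=lambda x,y:(130+x/2.5,190+y/2.5)
g=lambda x,y:(200+x/3,150+y/3)
T=lambda n,p,z:print("top",n,ray(c,f(*p),z).round(4))
S=lambda n,p,z:print("side",n,ray(s,g(*p),z).round(4))
T("nutaxis",(152,184),.063);S("nutaxis",(272,117),.063)
T("nutgriptop?",(187,155),.109);T("nutgripbase",(199,171),.063)
S("nutgriptop",(291,70),.109);S("nutgripbase",(293,139),.063)
T("pivot",(540,181),.06);S("pivot",(307,357),.06)
T("lgriptop",(682,114),.097);T("lgripbase",(672,134),.054)
S("lgriptop",(397,386),.097);S("lgripbase",(394,474),.054)
for p in [(92,120),(615,115),(622,277),(85,284)]:T("plate",p,.014)
for p in [(350,48),(413,48),(411,326),(350,325)]:T("batten",p,.038)
for p in [(327,140),(327,240)]:T("backjaw",p,.049)
for p in [(437,138),(437,238)]:T("pad",p,.049)
E
```

```text
top nutaxis [0.5102 0.0291 0.063 ]
side nutaxis [0.5125 0.0295 0.063 ]
top nutgriptop? [ 5.20e-01 -5.00e-04  1.09e-01]
top nutgripbase [0.5195 0.0007 0.063 ]
side nutgriptop [ 0.5231 -0.0013  0.109 ]
side nutgripbase [0.5244 0.0011 0.063 ]
top pivot [ 0.5219 -0.2105  0.06  ]
side pivot [ 0.5252 -0.2159  0.06  ]
top lgriptop [ 0.5588 -0.2928  0.097 ]
top lgripbase [ 0.5562 -0.2929  0.054 ]
side lgriptop [ 0.5614 -0.2906  0.097 ]
side lgripbase [ 0.5609 -0.2978  0.054 ]
top plate [0.5604 0.0835 0.014 ]
top plate [ 0.5769 -0.2609  0.014 ]
top plate [ 0.47   -0.2669  0.014 ]
top plate [0.4523 0.0776 0.014 ]
top batten [ 0.6092 -0.0859  0.038 ]
top batten [ 0.6108 -0.1268  0.038 ]
top batten [ 0.4315 -0.1338  0.038 ]
top batten [ 0.4306 -0.0959  0.038 ]
top backjaw [ 0.5452 -0.0758  0.049 ]
top backjaw [ 0.4816 -0.0796  0.049 ]
top pad [ 0.5491 -0.1452  0.049 ]
top pad [ 0.4855 -0.1479  0.049 ]
```

```bash
cat >> h.py <<'E'
def pose():
    o=get_obs(); q=o["eef_rot"]; return o,np.array(o["eef_pos"]),R.from_quat([q[1],q[2],q[3],q[0]])
def rows(pts,grip,yaw=None):
    "world waypoints -> tool-axis shift units (tool kept pointing as it is)"
    o,p,r=pose(); 
    for w in pts:
        d=r.inv().apply(np.array(w)-p)/0.2; print(" ".join(f"{v:.3f}" for v in d),"0 0 0",grip,end="; "); p=np.array(w)
    print()
def stat():
    o,p,r=pose(); m=r.as_matrix(); print("t",round(o["time_s"],2),"p",p.round(4),"yaw x",round(np.arctan2(m[1,0],m[0,0]),3),"zdir",m[:,2].round(3),"F",np.round(o["wrist_force"],2),"open",round(o["opening"],3),"q",np.round(o["q"],2))
E
python3 - <<'E'
from h import *
stat()
o,p,r=pose(); d=r.inv().apply(np.array([.5215,0,.2])-p)/.2; print(d, d/16)
E
```

```text
t 0.8 p [ 0.1911 -0.5423  0.2313] yaw x 0.339 zdir [-0. -0. -1.] F [-0.21  0.1  -0.41] open 1.0 q [-1.44  0.18  1.61 -0.    1.35 -0.21]
[ 2.45927156 -2.00854198  0.15639739] [ 0.15370447 -0.12553387  0.00977484]
```

Request:
arm_command(motion="0.15 -0.12 0.01 0 0 0 1; 0.15 -0.12 0.01 0 0 0 1; 0.15 -0.12 0.01 0 0 0 1; 0.15 -0.12 0.01 0 0 0 1; 0.15 -0.12 0.01 0 0 0 1; 0.15 -0.12 0.01 0 0 0 1; 0.15 -0.12 0.01 0 0 0 1; 0.15 -0.12 0.01 0 0 0 1; 0.15 -0.12 0.01 0 0 0 1; 0.15 -0.12 0.01 0 0 0 1")

```text
time_s: 1.63
eef_pos: [0.3985, -0.2112, 0.2104]
eef_rot: [0.004, 0.987, 0.161, 0.001]
wrist_force: [0.3, -0.7, 0.5]
opening: 0.999
```

```bash
python3 - <<'E'
from h import *
stat()
o,p,r=pose(); d=r.inv().apply(np.array([.5215,-.03,.2])-p)/.2; print(d)
E
```

```text
t 1.63 p [ 0.3985 -0.2112  0.2104] yaw x 0.324 zdir [ 0.002 -0.007 -1.   ] F [ 0.34 -0.74  0.54] open 0.999 q [-0.75 -0.09  1.93 -0.    1.29  0.5 ]
[ 0.87150474 -0.66318185  0.04679575]
```

Request:
arm_command(motion="0.15 -0.11 0.01 0 0 0 1; 0.15 -0.11 0.01 0 0 0 1; 0.15 -0.11 0.01 0 0 0 1; 0.15 -0.11 0.01 0 0 0 1; 0.15 -0.11 0.01 0 0 0 1; 0.12 -0.11 0 0 0 0.01 1; 0 0 0 0 0 0 1")

```text
time_s: 2.22
eef_pos: [0.5288, -0.0144, 0.2008]
eef_rot: [0.005, 0.987, 0.159, 0.004]
wrist_force: [-1.5, 0.4, -0.6]
opening: 0.996
```

```bash
python3 - <<'E'
from h import *
stat()
o,p,r=pose(); c=camera("wrist"); cv2.imwrite("pics/w1.png",c["img"][:,:,::-1]); print(c["mount"],c["intrinsics"])
for n in ["nut_grip"]: print(search_frame("wrist",n)[:2])
M=np.eye(4);M[:3,:3]=r.as_matrix();M[:3,3]=p
P=M@c["mount"]
for q in [(.5215,-.0003,.109),(.5215,-.0003,.063),(.511,.0293,.063)]: print(proj(c,q,P))
E
```

```text
t 2.22 p [ 0.5288 -0.0144  0.2008] yaw x 0.319 zdir [ 0.009 -0.008 -1.   ] F [-1.5   0.4  -0.56] open 0.996 q [-0.25  0.1   1.76 -0.01  1.27  1.01]
[[ 2.64014728e-04 -9.48608799e-01 -3.16451065e-01  8.09453260e-02]
 [ 9.99999613e-01 -1.52159795e-05  8.79910572e-04 -5.71315405e-04]
 [-8.39506024e-04 -3.16451175e-01  9.48608428e-01 -1.42292940e-01]
 [ 0.00000000e+00  0.00000000e+00  0.00000000e+00  1.00000000e+00]] [[387.65091156   0.         315.1163469 ]
 [  0.         387.65091156 236.64820768]
 [  0.           0.           1.        ]]
[{'box': [194.3, 168.9, 303.0, 275.3], 'conf': 0.63}]
[289.72472319 245.40786997]
[292.83056611 225.12325758]
[251.14812989 226.13124814]
```

View pics/w1.png

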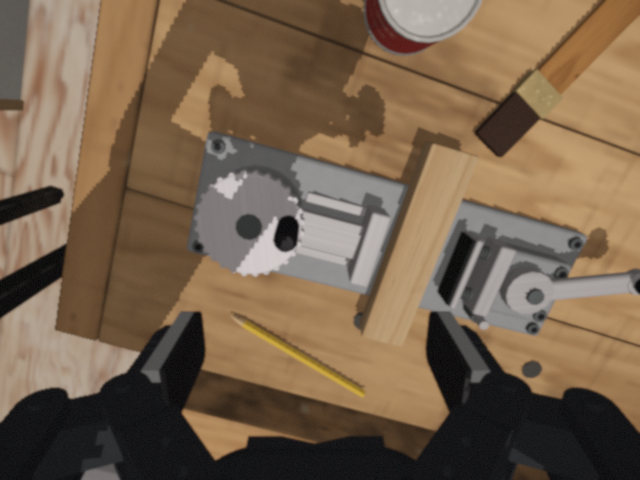

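```bash
python3 - <<'E'
from h import *
stat(); rows([(.521,.001,.15),(.521,.001,.11),(.521,.001,.07)],1)
print(pose()[2].as_rotvec())
E
```

```text
t 2.32 p [ 0.527  -0.0178  0.2005] yaw x 0.318 zdir [ 0.007 -0.01  -1.   ] F [-0.02 -0.36 -0.71] open 0.999 q [-0.25  0.1   1.76 -0.01  1.27  1.  ]
-0.000 -0.102 0.251 0 0 0 1; -0.001 -0.002 0.200 0 0 0 1; -0.001 -0.002 0.200 0 0 0 1; 
[3.09104502 0.495956   0.00816072]
```

Request:
arm_command(motion="0 -0.05 0.12 0.006 -0.002 0 1; 0 -0.05 0.15 0.006 -0.002 0 1; 0 -0.002 0.18 0 0 0 1; 0 0 0.17 0 0 0 1; 0 0 0 0 0 0 1")

```text
time_s: 2.73
eef_pos: [0.5225, -0.0046, 0.0767]
eef_rot: [0.002, 0.988, 0.156, 0.003]
wrist_force: [-1.5, 0.5, 0.1]
opening: 1.005
```

```bash
python3 - <<'E'
from h import *
stat(); rows([(.521,.001,.07)],1)
E
```

```text
t 2.73 p [ 0.5225 -0.0046  0.0767] yaw x 0.314 zdir [ 0.008 -0.004 -1.   ] F [-1.5   0.48  0.11] open 1.005 q [-0.23  0.26  1.86 -0.    1.01  1.02]
0.001 -0.029 0.033 0 0 0 1;
```

Request:
arm_command(motion="0.001 -0.03 0.03 0 0 0 1; 0 0 0 0 0 0 0; 0 0 0 0 0 0 0; 0 0 0 0 0 0 0; 0 0 0 0 0 0 0; 0 0 0 0 0 0 0; 0 0 0 0 0 0 0; 0 0 0 0 0 0 0")

```text
time_s: 3.4
eef_pos: [0.5209, 0.0033, 0.0778]
eef_rot: [-0.002, 0.988, 0.154, 0.005]
wrist_force: [4.6, -9.8, -12.7]
opening: 0.175
```

```bash
python3 - <<'E'
from h import *
stat()
c=camera("wrist"); cv2.imwrite("pics/w2.png",c["img"][:,:,::-1])
E
```

```text
t 3.4 p [0.5209 0.0033 0.0778] yaw x 0.309 zdir [ 0.009  0.005 -1.   ] F [  4.6   -9.81 -12.65] open 0.175 q [-0.23  0.25  1.87  0.01  1.01  1.03]
```

View pics/w2.png

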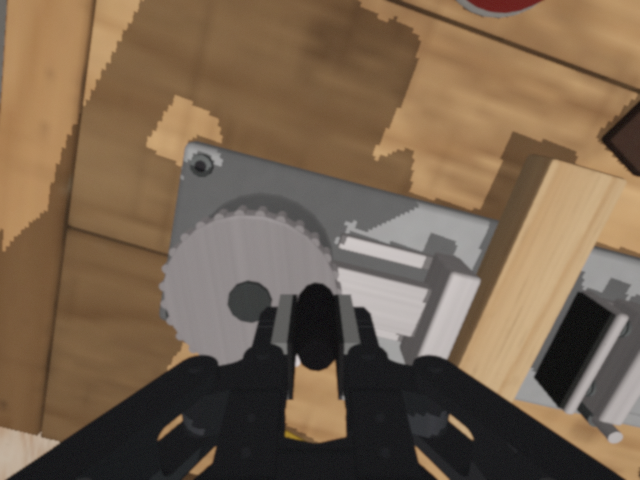

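```bash
cat >> h.py <<'E'
C=np.array([.5107,.031]); Z0=.076
def wind(step,n,lead=0,grip=0,rad=.030,C=C,z=Z0):
    o,p,r=pose(); a=np.arctan2(*(p[:2]-C)[::-1]); print("angle",a.round(3),"rad",np.linalg.norm(p[:2]-C).round(4))
    rows([(C[0]+rad*np.cos(a-step*i-lead),C[1]+rad*np.sin(a-step*i-lead),z) for i in range(1,n+1)],grip)
E
python3 - <<'E'
from h import *
wind(.35,5)
E
```

```text
angle -1.217 rad 0.0301
-0.052 -0.007 0.008 0 0 0 0; -0.046 -0.024 -0.000 0 0 0 0; -0.035 -0.039 -0.000 0 0 0 0; -0.020 -0.048 -0.000 0 0 0 0; -0.002 -0.052 -0.000 0 0 0 0;
```

Request:
arm_command(motion="-0.052 -0.007 0.008 0 0 0 0; -0.046 -0.024 0 0 0 0 0; -0.035 -0.039 0 0 0 0 0; -0.02 -0.048 0 0 0 0 0; -0.002 -0.052 0 0 0 0 0")

```text
time_s: 3.87
eef_pos: [0.4856, 0.0147, 0.0776]
eef_rot: [0.01, 0.988, 0.155, 0.009]
wrist_force: [-11.9, -17.2, 4.8]
opening: 0.172
```

```bash
python3 - <<'E'
from h import *
stat();wind(.4,10)
E
```

```text
t 3.87 p [0.4856 0.0147 0.0776] yaw x 0.311 zdir [ 0.021 -0.017 -1.   ] F [-11.9  -17.25   4.84] open 0.172 q [-0.21  0.18  1.96 -0.02  0.98  1.06]
angle -2.565 rad 0.0299
-0.004 -0.060 0.006 0 0 0 0; 0.020 -0.056 -0.001 0 0 0 0; 0.040 -0.044 -0.000 0 0 0 0; 0.054 -0.025 0.000 0 0 0 0; 0.060 -0.002 0.001 0 0 0 0; 0.056 0.021 0.001 0 0 0 0; 0.043 0.041 0.002 0 0 0 0; 0.024 0.055 0.002 0 0 0 0; 0.000 0.060 0.001 0 0 0 0; -0.023 0.055 0.001 0 0 0 0;
```

```bash
cat >> h.py <<'E'
def wind2(step,n,gain=1.3,grip=0,C=C,z=Z0,rad=.030,sg=-1):
    o,p,r=pose(); a=np.arctan2(*(p[:2]-C)[::-1]); print("angle",a.round(3),"rad",np.linalg.norm(p[:2]-C).round(4))
    P=lambda i:np.array([C[0]+rad*np.cos(a+sg*step*i),C[1]+rad*np.sin(a+sg*step*i),z])
    m=r.as_matrix(); w=np.cross(m[:,2],[0,0,-1]); t=r.inv().apply(w)/1.0472; print("tilt fix",t.round(3))
    for i in range(n):
        d=P(i+1)-P(i); 
        if i==0: d=d+ (P(0)-p)/gain
        u=r.inv().apply(d*gain)/.2
        print(" ".join(f"{v:.3f}" for v in u),"0 0 0",grip,end="; ")
    print()
E
python3 - <<'E'
from h import *
wind2(.33,10)
E
```

```text
angle -2.565 rad 0.0299
tilt fix [ 0.022 -0.014  0.   ]
-0.007 -0.064 0.006 0 0 0 0; 0.015 -0.062 -0.001 0 0 0 0; 0.034 -0.054 -0.001 0 0 0 0; 0.050 -0.040 -0.000 0 0 0 0; 0.060 -0.022 0.000 0 0 0 0; 0.064 -0.001 0.001 0 0 0 0; 0.061 0.019 0.001 0 0 0 0; 0.051 0.038 0.002 0 0 0 0; 0.036 0.053 0.002 0 0 0 0; 0.017 0.062 0.002 0 0 0 0;
```

Request:
arm_command(motion="-0.007 -0.064 0.004 0.01 -0.007 0 0; 0.015 -0.062 0 0.01 -0.007 0 0; 0.034 -0.054 0 0 0 0 0; 0.05 -0.04 0 0 0 0 0; 0.06 -0.022 0 0 0 0 0; 0.064 -0.001 0 0 0 0 0; 0.061 0.019 0 0 0 0 0; 0.051 0.038 0 0 0 0 0; 0.036 0.053 0 0 0 0 0; 0.017 0.062 0 0 0 0 0")

```text
time_s: 4.7
eef_pos: [0.5402, 0.034, 0.0774]
eef_rot: [0.015, 0.987, 0.156, -0.022]
wrist_force: [-21.8, 4.9, 13.8]
opening: 0.174
```

```bash
python3 - <<'E'
from h import *
stat();wind2(.33,10)
E
```

```text
t 4.7 p [0.5402 0.034  0.0774] yaw x 0.313 zdir [-0.038 -0.036 -0.999] F [-21.76   4.94  13.83] open 0.174 q [-0.13  0.33  1.77 -0.05  1.08  1.15]
angle 0.101 rad 0.0297
tilt fix [0.021 0.045 0.   ]
-0.022 0.060 0.009 0 0 0 0; -0.042 0.049 0.003 0 0 0 0; -0.055 0.033 0.003 0 0 0 0; -0.063 0.013 0.003 0 0 0 0; -0.063 -0.008 0.003 0 0 0 0; -0.057 -0.028 0.002 0 0 0 0; -0.045 -0.045 0.001 0 0 0 0; -0.028 -0.058 0.000 0 0 0 0; -0.008 -0.064 -0.001 0 0 0 0; 0.013 -0.063 -0.002 0 0 0 0;
```

Request:
arm_command(motion="-0.022 0.058 0.006 0.012 0.022 0 0; -0.044 0.047 0.003 0.01 0.022 0 0; -0.057 0.031 0 0 0 0 0; -0.064 0.01 0 0 0 0 0; -0.063 -0.012 0 0 0 0 0; -0.055 -0.033 0 0 0 0 0; -0.041 -0.049 0 0 0 0 0; -0.022 -0.06 0 0 0 0 0; 0 -0.064 0 0 0 0 0; 0.022 -0.06 0 0 0 0 0")

```text
time_s: 5.53
eef_pos: [0.4824, 0.0447, 0.0782]
eef_rot: [-0.006, 0.988, 0.151, 0.024]
wrist_force: [17.2, -16.6, -29.5]
opening: 0.177
```

```bash
python3 - <<'E'
from h import *
stat();wind2(.35,10)
E
```

```text
t 5.53 p [0.4824 0.0447 0.0782] yaw x 0.303 zdir [ 0.047  0.018 -0.999] F [ 17.25 -16.61 -29.51] open 0.177 q [-0.17  0.15  1.99  0.03  0.96  1.08]
angle 2.692 rad 0.0314
tilt fix [-0.004 -0.048 -0.   ]
0.059 -0.036 0.014 0 0 0 0; 0.065 -0.020 0.003 0 0 0 0; 0.068 0.004 0.003 0 0 0 0; 0.062 0.027 0.003 0 0 0 0; 0.049 0.047 0.002 0 0 0 0; 0.030 0.061 0.001 0 0 0 0; 0.008 0.067 0.000 0 0 0 0; -0.016 0.066 -0.001 0 0 0 0; -0.038 0.057 -0.002 0 0 0 0; -0.055 0.040 -0.003 0 0 0 0;
```

Request:
arm_command(motion="0.054 -0.034 0.008 0 -0.024 0 0; 0.06 -0.018 0 0 -0.024 0 0; 0.062 0.004 0 0 0 0 0; 0.057 0.025 0 0 0 0 0; 0.045 0.043 0 0 0 0 0; 0.028 0.056 0 0 0 0 0; 0.007 0.062 0 0 0 0 0; -0.015 0.061 0 0 0 0 0; -0.035 0.052 0 0 0 0 0; 0 0 0 0 0 0 0")

```text
time_s: 6.37
eef_pos: [0.5329, 0.0122, 0.0779]
eef_rot: [-0.004, 0.988, 0.154, -0.023]
wrist_force: [-4.0, -5.1, -1.8]
opening: 0.174
```

```bash
python3 - <<'E'
from h import *
stat();wind2(.35,2)
c=camera("top");cv2.imwrite("pics/top1.png",cv2.resize(c["img"][190:340,130:450,::-1],None,fx=2.5,fy=2.5,interpolation=cv2.INTER_CUBIC))
c=camera("wrist");cv2.imwrite("pics/w3.png",c["img"][:,:,::-1])
E
```

```text
t 6.37 p [0.5329 0.0122 0.0779] yaw x 0.309 zdir [-0.046  0.    -0.999] F [-3.96 -5.07 -1.85] open 0.174 q [-0.19  0.31  1.79 -0.01  1.09  1.07]
angle -0.703 rad 0.0291
tilt fix [-0.013  0.042  0.   ]
-0.060 0.029 0.012 0 0 0 0; -0.068 0.002 0.003 0 0 0 0;
```

View pics/top1.png

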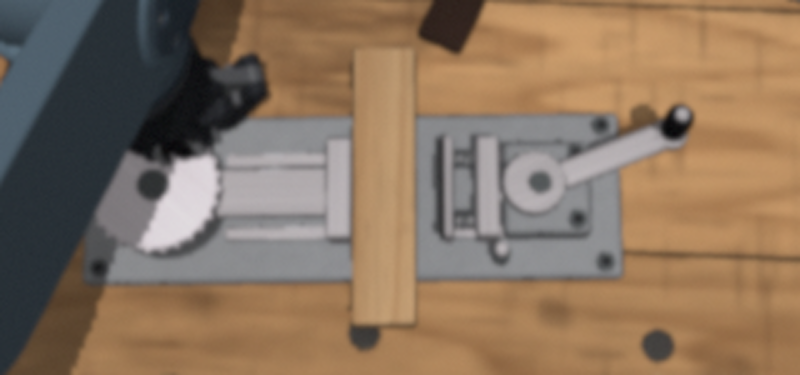

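View pics/w3.png

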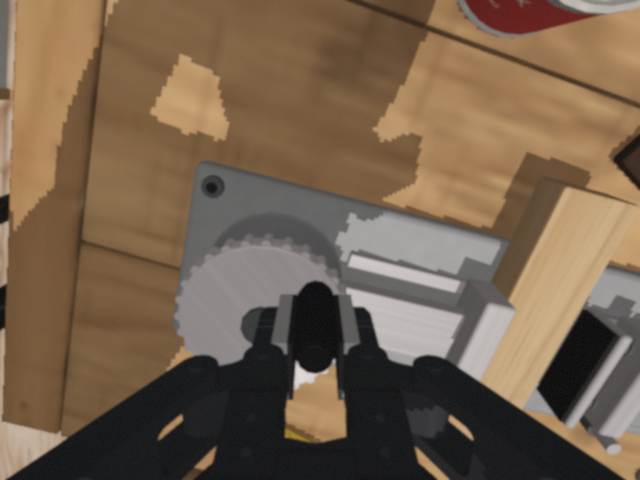

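Request:
arm_command(motion="0 0 0 0 0 0 1; 0 0 0 0 0 0 1; 0 0 0 0 0 0 1; 0 0 0 0 0 0 1; 0 0 -0.1 -0.005 0.02 0 1; 0 0 -0.18 -0.005 0.02 0 1; 0 0 -0.1 0 0 0 1")

```text
time_s: 7.05
eef_pos: [0.5343, 0.0118, 0.1535]
eef_rot: [-0.001, 0.988, 0.154, -0.002]
wrist_force: [0.8, 0.6, 0.1]
opening: 0.996
```

```bash
python3 - <<'E'
from h import *
stat()
o,p,r=pose(); d=r.inv().apply(np.array([.560,-.293,.12])-p)/.2; print(d)
E
```

```text
t 7.05 p [0.5343 0.0118 0.1535] yaw x 0.309 zdir [-0.005  0.002 -1.   ] F [0.8  0.62 0.06] open 0.996 q [-0.2   0.18  1.78  0.    1.19  1.06]
[-0.3397087   1.49152494  0.16437465]
```

Request:
arm_command(motion="-0.04 0.18 0 0 0 0 1; -0.04 0.18 0 0 0 0 1; -0.04 0.18 0 0 0 0 1; -0.04 0.18 0 0 0 0 1; -0.04 0.18 0 0 0 0 1; -0.04 0.18 0 0 0 0 1; -0.04 0.18 0 0 0 0 1; -0.04 0.15 0 0 0 0 1; 0 0 0 0 0 0 1")

```text
time_s: 7.8
eef_pos: [0.5694, -0.2889, 0.1673]
eef_rot: [0.006, 0.987, 0.159, 0.009]
wrist_force: [0.2, 1.1, 1.3]
opening: 0.998
```

```bash
python3 - <<'E'
from h import *
stat()
rows([(.560,-.293,.14),(.560,-.293,.1),(.560,-.293,.06)],1)
o,p,r=pose(); c=camera("wrist"); cv2.imwrite("pics/w4.png",c["img"][:,:,::-1])
M=np.eye(4);M[:3,:3]=r.as_matrix();M[:3,3]=p
P=M@c["mount"]
for q in [(.560,-.293,.097),(.560,-.293,.054),(.5235,-.213,.06)]: print(proj(c,q,P))
E
```

```text
t 7.8 p [ 0.5694 -0.2889  0.1673] yaw x 0.319 zdir [ 0.02  -0.008 -1.   ] F [0.16 1.14 1.33] open 0.998 q [-0.66  0.36  1.51  0.01  1.24  0.59]
-0.053 0.003 0.136 0 0 0 1; -0.003 -0.003 0.200 0 0 0 1; -0.003 -0.003 0.200 0 0 0 1; 
[315.66574781 270.77236099]
[314.65563249 247.16942451]
[188.19237646 263.77068815]
```

View pics/w4.png

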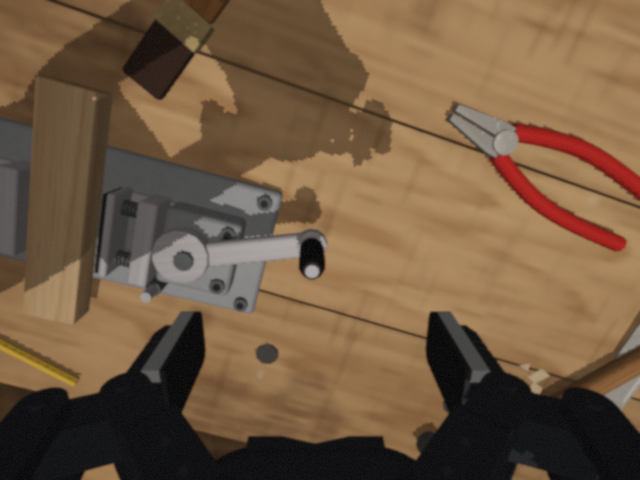

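Request:
arm_command(motion="-0.027 -0.006 0.1 0.003 -0.01 0 1; -0.027 -0.003 0.15 0.003 -0.01 0 1; -0.002 -0.002 0.18 0 0 0 1; 0 0 0.12 0 0 0 1; 0 0 0 0 0 0 1")

```text
time_s: 8.27
eef_pos: [0.562, -0.2881, 0.0581]
eef_rot: [0.006, 0.987, 0.159, 0.002]
wrist_force: [-1.1, 0.9, -0.4]
opening: 1.002
```

```bash
python3 - <<'E'
from h import *
stat()
rows([(.5595,-.291,.062)],1)
E
```

```text
t 8.27 p [ 0.562  -0.2881  0.0581] yaw x 0.319 zdir [ 0.005 -0.012 -1.   ] F [-1.09  0.9  -0.43] open 1.002 q [-0.66  0.49  1.58 -0.01  1.06  0.6 ]
-0.017 0.010 -0.019 0 0 0 1;
```

Request:
arm_command(motion="-0.014 0.012 -0.025 0 0 0 1; 0 0 0 0 0 0 0; 0 0 0 0 0 0 0; 0 0 0 0 0 0 0; 0 0 0 0 0 0 0; 0 0 0 0 0 0 0; 0 0 0 0 0 0 0; 0 0 0 0 0 0 0")

```text
time_s: 8.93
eef_pos: [0.5638, -0.2897, 0.072]
eef_rot: [0.009, 0.987, 0.161, 0.005]
wrist_force: [0.6, -1.4, -4.1]
opening: 0.168
```

```bash
cat >> h.py <<'E'
PV=np.array([.523,-.211])
def lever(steps,gain=1.1,grip=0,PV=PV,z=.066,rad=.090):
    o,p,r=pose(); v=p[:2]-PV; a=np.arctan2(v[1],v[0]); th=(-1.1008-a)%(2*np.pi)
    if th>6: th-=2*np.pi
    F=np.array(o["wrist_force"]); t=np.array([np.sin(a),-np.cos(a),0])
    print("theta",th.round(3),"rad",np.linalg.norm(v).round(4),"Ftan(resist)",(-(F@t)).round(2),"Frad",(F[:2]@v/np.linalg.norm(v)).round(2))
    m=r.as_matrix(); w=np.cross(m[:,2],[0,0,-1]); print("tilt fix",(r.inv().apply(w)/1.0472).round(3))
    q=p
    for i,s in enumerate(np.cumsum(steps)):
        P=np.array([PV[0]+rad*np.cos(a-s),PV[1]+rad*np.sin(a-s),z]); d=P-q
        u=r.inv().apply(d*gain)/.2; q=P
        print(" ".join(f"{x:.3f}" for x in u),"0 0 0",grip,end="; ")
    print()
E
python3 - <<'E'
from h import *
stat()
lever([.12,.12,.12,.12,.12,.12],1.1)
E
```

```text
t 8.93 p [ 0.5638 -0.2897  0.072 ] yaw x 0.323 zdir [ 0.012 -0.015 -1.   ] F [ 0.63 -1.41 -4.07] open 0.168 q [-0.66  0.47  1.58 -0.01  1.07  0.59]
theta -0.008 rad 0.0887 Ftan(resist) -0.09 Frad 1.54
tilt fix [ 0.018 -0.007 -0.   ]
-0.058 0.012 0.033 0 0 0 0; -0.059 -0.001 -0.000 0 0 0 0; -0.059 -0.009 -0.001 0 0 0 0; -0.057 -0.016 -0.001 0 0 0 0; -0.055 -0.022 -0.001 0 0 0 0; -0.052 -0.029 -0.001 0 0 0 0;
```

Request:
arm_command(motion="-0.058 0.012 0.02 0.009 -0.004 0 0; -0.059 -0.001 0.012 0.009 -0.003 0 0; -0.059 -0.009 0 0 0 0 0; -0.057 -0.016 0 0 0 0 0; -0.055 -0.022 0 0 0 0 0; -0.052 -0.029 0 0 0 0 0")

```text
time_s: 9.43
eef_pos: [0.4982, -0.2933, 0.0717]
eef_rot: [-0.005, 0.987, 0.162, 0.004]
wrist_force: [3.9, 8.4, 2.6]
opening: 0.171
```

```bash
python3 - <<'E'
from h import *
stat()
lever([.05]*6,1.15)
lever([.05]*6,1.15,PV=np.array([.5255,-.2095]))
E
```

```text
t 9.43 p [ 0.4982 -0.2933  0.0717] yaw x 0.326 zdir [ 0.007  0.01  -1.   ] F [3.86 8.39 2.55] open 0.171 q [-0.74  0.38  1.71  0.01  1.05  0.49]
theta 0.763 rad 0.0859 Ftan(resist) 1.28 Frad -9.15
tilt fix [-0.007 -0.01  -0.   ]
-0.035 0.004 0.032 0 0 0 0; -0.020 -0.017 -0.000 0 0 0 0; -0.019 -0.018 -0.000 0 0 0 0; -0.018 -0.018 -0.000 0 0 0 0; -0.017 -0.019 -0.000 0 0 0 0; -0.016 -0.020 -0.000 0 0 0 0; 
theta 0.785 rad 0.0881 Ftan(resist) 1.07 Frad -9.17
tilt fix [-0.007 -0.01  -0.   ]
-0.027 -0.007 0.033 0 0 0 0; -0.020 -0.017 -0.000 0 0 0 0; -0.019 -0.018 -0.000 0 0 0 0; -0.018 -0.019 -0.000 0 0 0 0; -0.017 -0.020 -0.000 0 0 0 0; -0.016 -0.021 -0.000 0 0 0 0;
```

```bash
sed -i 's/^PV=.*/PV=np.array([.528,-.2075])/; s/z=.066,rad=.090/z=.071,rad=.090/' h.py; python3 - <<'E'
from h import *
lever([.05]*6,1.15)
E
```

```text
theta 0.804 rad 0.0908 Ftan(resist) 0.89 Frad -9.19
tilt fix [-0.007 -0.01  -0.   ]
-0.017 -0.020 0.004 0 0 0 0; -0.019 -0.017 -0.000 0 0 0 0; -0.018 -0.018 -0.000 0 0 0 0; -0.017 -0.019 -0.000 0 0 0 0; -0.016 -0.020 -0.000 0 0 0 0; -0.015 -0.021 -0.000 0 0 0 0;
```

Request:
arm_command(motion="-0.017 -0.02 0.004 0 0 0 0; -0.019 -0.017 0 0 0 0 0; -0.018 -0.018 0 0 0 0 0; 0 0 0 0 0 0 0")

```text
time_s: 9.77
eef_pos: [0.4831, -0.2862, 0.0719]
eef_rot: [-0.004, 0.987, 0.162, 0.006]
wrist_force: [1.2, 3.2, -1.6]
opening: 0.177
```

```bash
python3 - <<'E'
from h import *
stat();lever([.05]*6,1.15)
E
```

```text
t 9.77 p [ 0.4831 -0.2862  0.0719] yaw x 0.326 zdir [ 0.011  0.01  -1.   ] F [ 1.24  3.21 -1.57] open 0.177 q [-0.75  0.34  1.76  0.02  1.04  0.48]
theta 0.989 rad 0.0906 Ftan(resist) -0.52 Frad -3.41
tilt fix [-0.006 -0.013  0.   ]
-0.014 -0.022 0.005 0 0 0 0; -0.016 -0.021 -0.000 0 0 0 0; -0.015 -0.021 -0.000 0 0 0 0; -0.014 -0.022 -0.000 0 0 0 0; -0.012 -0.023 -0.000 0 0 0 0; -0.011 -0.023 -0.000 0 0 0 0;
```

Request:
arm_command(motion="-0.014 -0.022 0.004 0 -0.005 0 0; -0.016 -0.021 0 0 -0.005 0 0; 0 0 0 0 0 0 0")

```text
time_s: 10.02
eef_pos: [0.4748, -0.2809, 0.0719]
eef_rot: [-0.002, 0.987, 0.162, 0.001]
wrist_force: [0.8, 1.9, -1.0]
opening: 0.164
```

```bash
python3 - <<'E'
from h import *
stat();lever([.05]*6,1.15)
E
```

```text
t 10.02 p [ 0.4748 -0.2809  0.0719] yaw x 0.326 zdir [ 0.002  0.004 -1.   ] F [ 0.79  1.89 -0.97] open 0.164 q [-0.75  0.33  1.78  0.    1.03  0.49]
theta 1.097 rad 0.0907 Ftan(resist) -0.47 Frad -1.99
tilt fix [-0.003 -0.003  0.   ]
-0.011 -0.024 0.005 0 0 0 0; -0.013 -0.022 0.000 0 0 0 0; -0.012 -0.023 0.000 0 0 0 0; -0.011 -0.023 0.000 0 0 0 0; -0.010 -0.024 0.000 0 0 0 0; -0.009 -0.024 0.000 0 0 0 0;
```

Request:
arm_command(motion="-0.012 -0.023 0.004 0 0 0 0; -0.013 -0.022 0 0 0 0 0; 0 0 0 0 0 0 0")

```text
time_s: 10.27
eef_pos: [0.4673, -0.275, 0.0719]
eef_rot: [0.0, 0.987, 0.162, 0.002]
wrist_force: [1.9, 1.1, -1.2]
opening: 0.169
```

```bash
python3 - <<'E'
from h import *
stat();lever([.05]*6,1.15)
E
```

```text
t 10.27 p [ 0.4673 -0.275   0.0719] yaw x 0.326 zdir [ 0.003  0.    -1.   ] F [ 1.92  1.07 -1.16] open 0.169 q [-0.75  0.31  1.81  0.    1.02  0.49]
theta 1.203 rad 0.0907 Ftan(resist) 0.72 Frad -2.08
tilt fix [ 0.001 -0.003  0.   ]
-0.008 -0.025 0.005 0 0 0 0; -0.011 -0.023 -0.000 0 0 0 0; -0.010 -0.024 -0.000 0 0 0 0; -0.009 -0.024 -0.000 0 0 0 0; -0.007 -0.025 -0.000 0 0 0 0; -0.006 -0.025 -0.000 0 0 0 0;
```

Request:
arm_command(motion="-0.01 -0.024 0.004 0 0 0 0; -0.011 -0.023 0 0 0 0 0; 0 0 0 0 0 0 0")

```text
time_s: 10.52
eef_pos: [0.4607, -0.2686, 0.0719]
eef_rot: [0.002, 0.987, 0.162, 0.003]
wrist_force: [2.2, -0.9, -2.5]
opening: 0.175
```

```bash
python3 - <<'E'
from h import *
stat();lever([.05]*6,1.15)
c=camera("top");cv2.imwrite("pics/top2.png",cv2.resize(c["img"][190:340,130:450,::-1],None,fx=2.5,fy=2.5,interpolation=cv2.INTER_CUBIC))
c=camera("wrist");cv2.imwrite("pics/w5.png",c["img"][:,:,::-1])
E
```

```text
t 10.52 p [ 0.4607 -0.2686  0.0719] yaw x 0.326 zdir [ 0.006 -0.003 -1.   ] F [ 2.23 -0.93 -2.5 ] open 0.175 q [-0.75  0.29  1.83  0.    1.01  0.49]
theta 1.304 rad 0.0909 Ftan(resist) 2.19 Frad -1.02
tilt fix [ 0.005 -0.004 -0.   ]
-0.005 -0.026 0.005 0 0 0 0; -0.009 -0.024 -0.000 0 0 0 0; -0.007 -0.025 -0.000 0 0 0 0; -0.006 -0.025 -0.000 0 0 0 0; -0.005 -0.025 -0.000 0 0 0 0; -0.004 -0.026 -0.000 0 0 0 0;
```

View pics/top2.png

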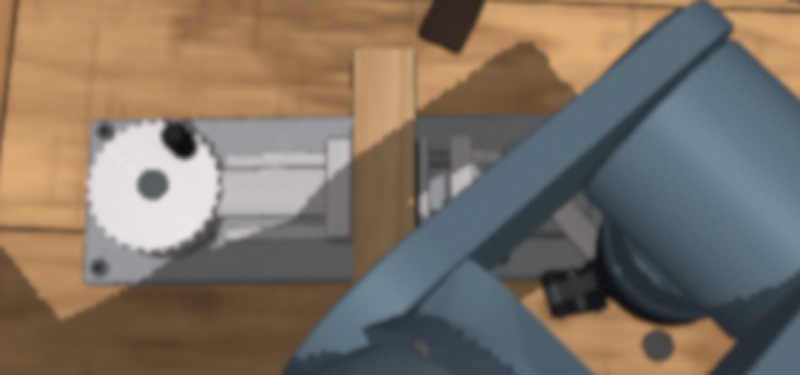

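View pics/w5.png

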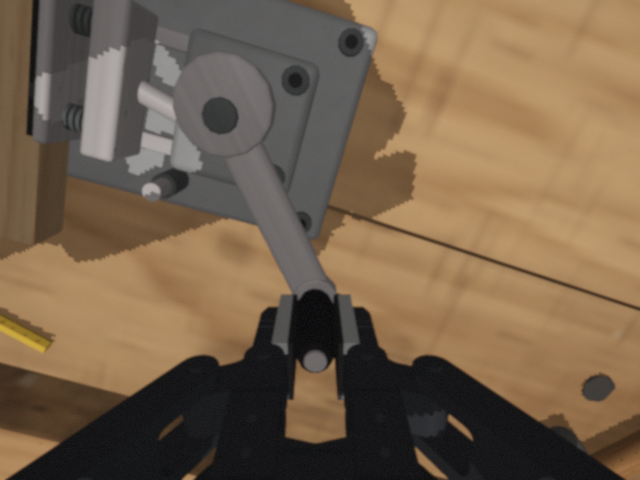

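Request:
arm_command(motion="-0.007 -0.025 0.004 0 0 0 0; -0.009 -0.024 0 0 0 0 0; 0 0 0 0 0 0 0")

```text
time_s: 10.87
eef_pos: [0.4555, -0.2623, 0.0719]
eef_rot: [0.004, 0.987, 0.162, 0.003]
wrist_force: [2.4, -2.0, -1.3]
opening: 0.173
```

```bash
python3 - <<'E'
from h import *
stat();lever([.05]*6,1.15)
E
```

```text
t 10.87 p [ 0.4555 -0.2623  0.0719] yaw x 0.326 zdir [ 0.008 -0.007 -1.   ] F [ 2.39 -2.   -1.34] open 0.173 q [-0.75  0.27  1.86  0.    1.    0.5 ]
theta 1.394 rad 0.0909 Ftan(resist) 3.04 Frad -0.7
tilt fix [ 0.009 -0.005  0.   ]
-0.003 -0.026 0.005 0 0 0 0; -0.006 -0.025 -0.000 0 0 0 0; -0.005 -0.025 -0.000 0 0 0 0; -0.004 -0.026 -0.000 0 0 0 0; -0.002 -0.026 -0.000 0 0 0 0; -0.001 -0.026 -0.000 0 0 0 0;
```

```bash
python3 - <<'E'
from h import *
lever([.07]*9,1.15)
E
```

```text
theta 1.394 rad 0.0909 Ftan(resist) 3.04 Frad -0.7
tilt fix [ 0.009 -0.005  0.   ]
-0.005 -0.036 0.005 0 0 0 0; -0.008 -0.035 -0.000 0 0 0 0; -0.005 -0.036 -0.000 0 0 0 0; -0.003 -0.036 -0.000 0 0 0 0; -0.000 -0.036 -0.000 0 0 0 0; 0.002 -0.036 -0.000 0 0 0 0; 0.005 -0.036 -0.000 0 0 0 0; 0.007 -0.035 -0.000 0 0 0 0; 0.010 -0.035 -0.000 0 0 0 0;
```

Request:
arm_command(motion="-0.006 -0.036 0.004 0.005 -0.003 0 0; -0.008 -0.035 0 0.004 -0.002 0 0; -0.005 -0.036 0 0 0 0 0; -0.003 -0.036 0 0 0 0 0; 0 -0.036 0 0 0 0 0; 0.002 -0.036 0 0 0 0 0")

```text
time_s: 11.37
eef_pos: [0.4389, -0.2266, 0.0718]
eef_rot: [0.004, 0.987, 0.161, 0.001]
wrist_force: [3.5, -1.9, -0.6]
opening: 0.17
```

```bash
python3 - <<'E'
from h import *
stat();lever([.07]*9,1.15)
E
```

```text
t 11.37 p [ 0.4389 -0.2266  0.0718] yaw x 0.324 zdir [ 0.004 -0.008 -1.   ] F [ 3.53 -1.89 -0.63] open 0.17 q [-0.72  0.21  1.93 -0.    0.99  0.53]
theta 1.829 rad 0.0912 Ftan(resist) 2.59 Frad -3.05
tilt fix [ 0.009 -0.001  0.   ]
0.012 -0.035 0.005 0 0 0 0; 0.008 -0.035 -0.000 0 0 0 0; 0.010 -0.035 -0.000 0 0 0 0; 0.013 -0.034 -0.000 0 0 0 0; 0.015 -0.033 -0.000 0 0 0 0; 0.017 -0.032 -0.000 0 0 0 0; 0.019 -0.031 -0.000 0 0 0 0; 0.022 -0.029 -0.000 0 0 0 0; 0.024 -0.028 -0.000 0 0 0 0;
```

Request:
arm_command(motion="0.01 -0.035 0.004 0.004 0 0 0; 0.008 -0.035 0 0.004 0 0 0; 0.01 -0.035 0 0 0 0 0; 0.013 -0.034 0 0 0 0 0; 0.015 -0.033 0 0 0 0 0")

```text
time_s: 11.78
eef_pos: [0.4392, -0.1879, 0.0721]
eef_rot: [0.001, 0.987, 0.161, 0.002]
wrist_force: [-0.6, -27.7, -6.0]
opening: 0.169
```

```bash
python3 - <<'E'
from h import *
stat();lever([.07]*4,1.15)
E
```

```text
t 11.78 p [ 0.4392 -0.1879  0.0721] yaw x 0.324 zdir [ 0.004 -0.001 -1.   ] F [ -0.58 -27.72  -6.04] open 0.169 q [-0.65  0.18  1.97  0.    0.99  0.59]
theta 2.258 rad 0.0909 Ftan(resist) 27.19 Frad -5.42
tilt fix [ 0.002 -0.003 -0.   ]
0.024 -0.028 0.006 0 0 0 0; 0.022 -0.029 -0.000 0 0 0 0; 0.024 -0.027 0.000 0 0 0 0; 0.026 -0.026 0.000 0 0 0 0;
```

Request:
arm_command(motion="0 0 0 0 0 0 0; 0 0 0 0 0 0 1; 0 0 0 0 0 0 1; 0 0 0 0 0 0 1; 0 0 0 0 0 0 1; 0 0 0 0 0 0 1; 0 0 -0.1 0 0 0 1; 0 0 -0.2 0 0 0 1; 0 0 -0.2 0 0 0 1; 0 0 0 0 0 0 1")

```text
time_s: 12.62
eef_pos: [0.4323, -0.1802, 0.169]
eef_rot: [-0.007, 0.987, 0.163, -0.007]
wrist_force: [1.8, -1.1, 0.6]
opening: 1.002
```

Request:
arm_command(motion="-0.2 0 -0.1 0 0 0 1; -0.2 0 -0.1 0 0 0 1; -0.1 0.15 -0.1 0 0 0 1; 0 0.15 0 0 0 0 1; 0 0.2 0 0 0 0 1; 0 0.2 0 0 0 0 1; 0 0.2 0 0 0 0 1; 0 0 0 0 0 0 1")

```text
time_s: 13.28
eef_pos: [0.3972, -0.3843, 0.2218]
eef_rot: [-0.01, 0.986, 0.165, -0.008]
wrist_force: [-1.7, 0.5, -0.5]
opening: 0.998
```

```bash
python3 - <<'E'
from h import *
stat()
c=camera("top");cv2.imwrite("pics/top3.png",cv2.resize(c["img"][190:340,130:450,::-1],None,fx=2.5,fy=2.5,interpolation=cv2.INTER_CUBIC))
c=camera("side");cv2.imwrite("pics/side3.png",cv2.resize(c["img"][150:340,200:400,::-1],None,fx=3,fy=3,interpolation=cv2.INTER_CUBIC))
E
```

```text
t 13.28 p [ 0.3972 -0.3843  0.2218] yaw x 0.333 zdir [-0.02   0.016 -1.   ] F [-1.66  0.49 -0.51] open 0.998 q [-0.98  0.16  1.65 -0.01  1.35  0.26]
```

View pics/top3.png

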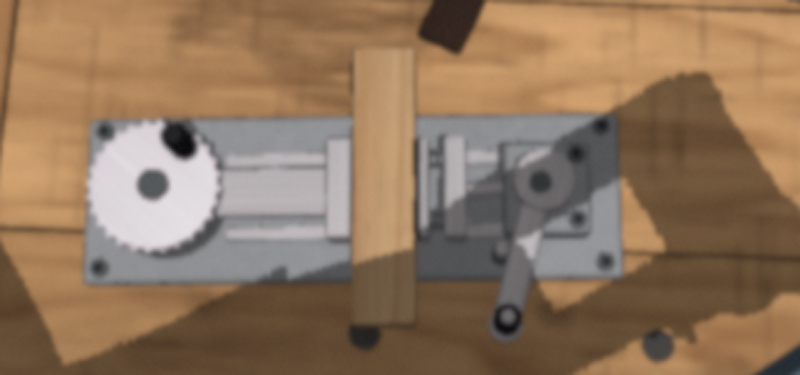

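View pics/side3.png

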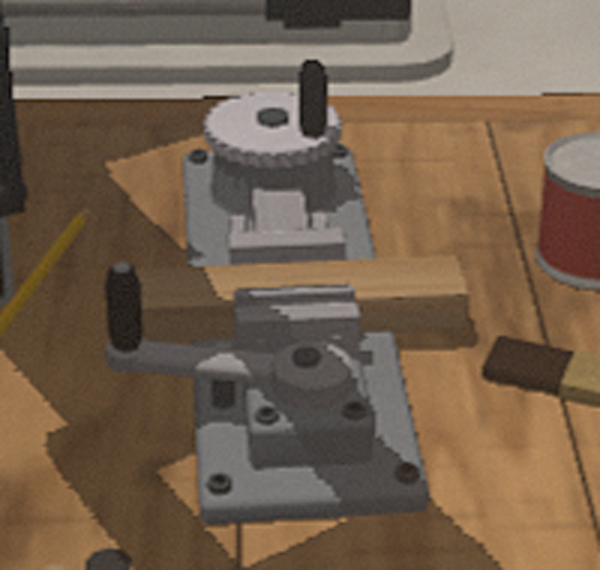

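Lever stays shut against its post (crop (507,318)), and the batten is flat and central between the jaws. Now I'll measure the pad compression from the before and after images.

```bash
python3 - <<'E'
import cv2
a=cv2.imread("pics/top0c.png"); b=cv2.imread("pics/top3.png")
cv2.imwrite("pics/cmp.png",cv2.resize(cv2.vconcat([a[120:250,320:580],b[120:250,320:580]]),None,fx=2.2,fy=2.2,interpolation=cv2.INTER_CUBIC))
E
```

```text
(no output)
```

View pics/cmp.png

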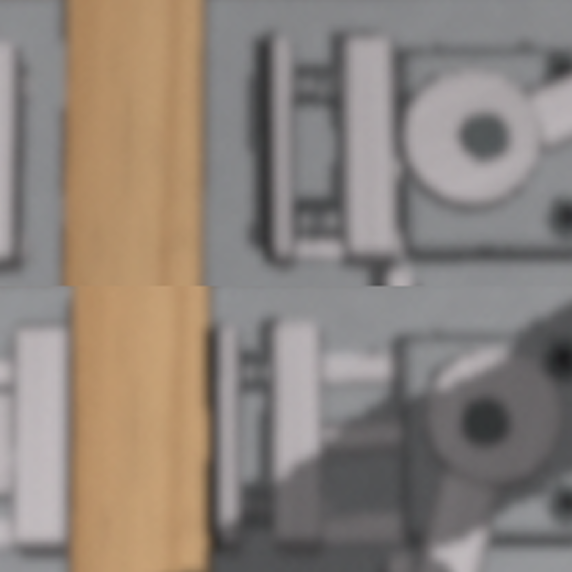

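```bash
python3 - <<'E'
from h import *
stat()
o,p,r=pose(); print(r.inv().apply(np.array([.53,-.215,.2])-p)/.2)
m=r.as_matrix(); print(r.inv().apply(np.cross(m[:,2],[0,0,-1]))/1.0472)
E
```

```text
t 13.38 p [ 0.3963 -0.3795  0.222 ] yaw x 0.334 zdir [-0.021  0.02  -1.   ] F [-0.15 -0.24 -0.42] open 0.998 q [-0.98  0.15  1.66 -0.01  1.36  0.26]
[ 0.90282217 -0.55488339  0.11225892]
[-2.43167205e-02  1.26054297e-02 -1.74247934e-20]
```

Request:
arm_command(motion="0.14 -0.15 0.02 -0.008 0.004 0 1; 0.14 -0.15 0.02 -0.008 0.004 0 1; 0.14 -0.15 0.02 -0.008 0.004 0 1; 0.14 -0.15 0.02 0 0 0 1; 0.14 -0.1 0.02 0 0 0 1; 0 0 0 0 0 0 1; 0 0 0 0 0 0 1")

```text
time_s: 13.97
eef_pos: [0.4804, -0.1885, 0.2012]
eef_rot: [-0.001, 0.986, 0.166, -0.0]
wrist_force: [0.6, -0.3, -0.1]
opening: 1.005
```

```bash
python3 - <<'E'
from h import *
stat()
c=camera("wrist");cv2.imwrite("pics/w6.png",c["img"][:,:,::-1])
E
```

```text
t 13.97 p [ 0.4804 -0.1885  0.2012] yaw x 0.333 zdir [-0.001  0.003 -1.   ] F [ 0.59 -0.3  -0.1 ] open 1.005 q [-0.61  0.08  1.78  0.    1.28  0.63]
```

View pics/w6.png

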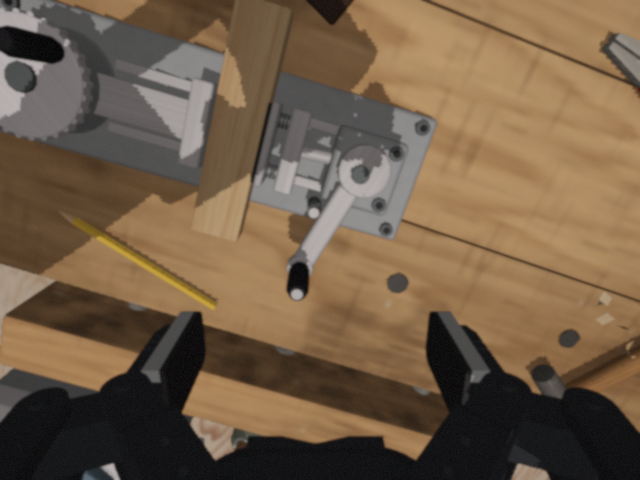

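```bash
python3 - <<'E'
from h import *
K=camera("wrist"); ct=camera("top"); cv2.imwrite("pics/top4.png",ct["img"][:,:,::-1])
o,p6,r6=pose()
def Pw(p,r): 
    M=np.eye(4);M[:3,:3]=r.as_matrix();M[:3,3]=p; return M@K["mount"]
q=lambda w,x,y,z:R.from_quat([x,y,z,w])
yaw=.049; ux=np.array([np.cos(yaw),np.sin(yaw),0]); uy=np.array([-np.sin(yaw),np.cos(yaw),0])
O=np.array([.516,-.13,.049])  # centre
def warp(img,c,P):
    # out px: X = y clamp (-60..+60 mm -> left=+y), Y = x
    s=5.; W,H=600,350; src=[];dst=[]
    for a in (-.05,.05):
        for b in (-.03,.03):
            src.append(proj(c,O+a*uy+b*ux,P)); dst.append((W/2-a*1000*s,H/2-b*1000*s))
    Hm=cv2.getPerspectiveTransform(np.float32(src),np.float32(dst))
    return cv2.warpPerspective(img,Hm,(W,H),flags=cv2.INTER_CUBIC)
w4=cv2.imread("pics/w4.png");w6=cv2.imread("pics/w6.png");t0=cv2.imread("pics/top0.png");t4=cv2.imread("pics/top4.png")
r4=q(.006,.987,.159,.009)
A=[warp(t0,ct,ct["pose"]),warp(t4,ct,ct["pose"])]
B=[warp(w4,K,Pw([.5694,-.2889,.1673],r4)),warp(w6,K,Pw(p6,r6))]
cv2.imwrite("pics/cA.png",cv2.resize(cv2.vconcat(A),None,fx=.8,fy=.8)); cv2.imwrite("pics/cB.png",cv2.resize(cv2.vconcat(B),None,fx=.8,fy=.8))
E
```

```text
(no output)
```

View pics/cA.png

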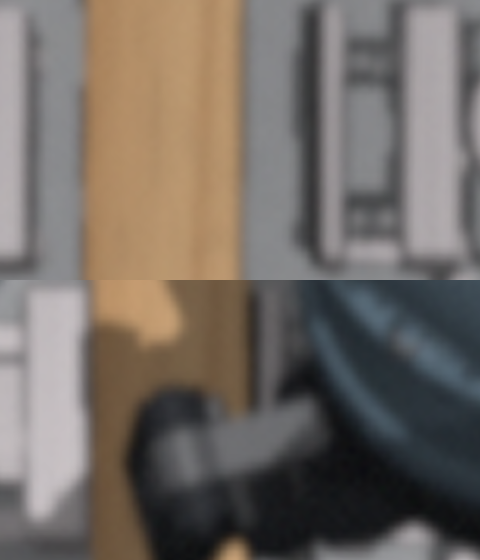

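View pics/cB.png

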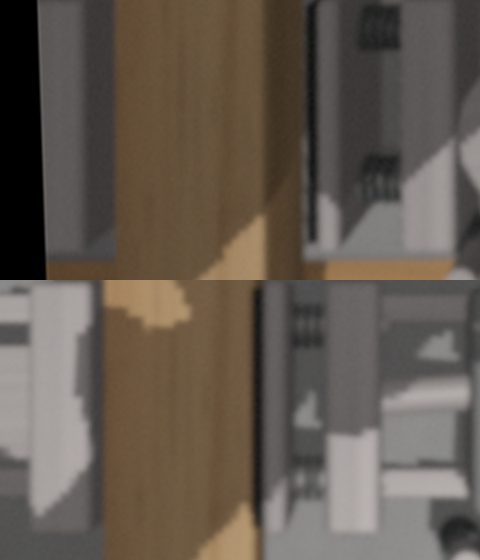

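```bash
python3 - <<'E'
from h import *
K=camera("wrist"); o,p,r=pose()
M=np.eye(4);M[:3,:3]=r.as_matrix();M[:3,3]=p; P=M@K["mount"]
print(ray(K,(297,294),.097,P), ray(K,(301,268),.056,P), ray(K,(360,171),.06,P)); stat()
w=cv2.imread("pics/w6.png")[60:240,180:420]; cv2.imwrite("pics/w6c.png",cv2.resize(w,None,fx=3,fy=3,interpolation=cv2.INTER_CUBIC))
E
```

```text
[ 0.43416213 -0.19343894  0.097     ] [ 0.43691148 -0.19396671  0.056     ] [ 0.52542832 -0.21046747  0.06      ]
t 14.17 p [ 0.4802 -0.1919  0.2015] yaw x 0.328 zdir [-0.     0.002 -1.   ] F [ 1.02 -0.13 -1.19] open 0.999 q [-0.61  0.08  1.78  0.    1.28  0.63]
```

View pics/w6c.png

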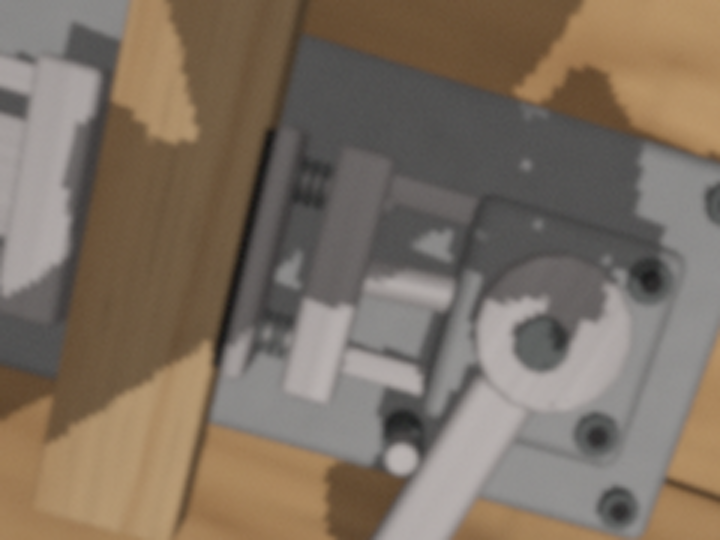

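```bash
python3 - <<'E'
from h import *
rows([(.4355,-.1935,.17),(.4355,-.1935,.062)],1)
E
```

```text
-0.214 -0.064 0.158 0 0 0 1; -0.000 0.001 0.540 0 0 0 1;
```

Request:
arm_command(motion="-0.1 -0.032 0.05 0 0 0 1; -0.1 -0.032 0.08 0 0 0 1; -0.02 0 0.14 0 0 0 1; 0 0 0.18 0 0 0 1; 0 0 0.18 0 0 0 1; 0 0 0.04 0 0 0 1")

```text
time_s: 14.67
eef_pos: [0.4342, -0.2051, 0.0699]
eef_rot: [0.006, 0.988, 0.157, 0.005]
wrist_force: [-1.2, 0.5, -1.3]
opening: 1.007
```

```bash
python3 - <<'E'
from h import *
stat();rows([(.4355,-.1935,.062)],1)
E
```

```text
t 14.67 p [ 0.4342 -0.2051  0.0699] yaw x 0.315 zdir [ 0.012 -0.009 -1.   ] F [-1.23  0.45 -1.28] open 1.007 q [-0.69  0.18  1.97  0.    0.97  0.57]
0.024 -0.053 0.039 0 0 0 1;
```

Request:
arm_command(motion="0.022 -0.05 0.038 0 0 0 1; 0 0 0 0 0 0 1; 0 0 0 0 0 0 0; 0 0 0 0 0 0 0; 0 0 0 0 0 0 0; 0 0 0 0 0 0 0; 0 0 0 0 0 0 0; 0 0 0 0 0 0 0; 0 0 0 0 0 0 0")

```text
time_s: 15.42
eef_pos: [0.4372, -0.1965, 0.0674]
eef_rot: [0.007, 0.988, 0.155, 0.007]
wrist_force: [1.0, 0.6, -4.4]
opening: 0.175
```

```bash
python3 - <<'E'
from h import *
stat()
o,p,r=pose()
a=-3.351+.01; PVn=p[:2]-.09*np.array([np.cos(a),np.sin(a)]); print(PVn)
lever([-.1]*6,1.1,PV=PVn,z=p[2])
E
```

```text
t 15.42 p [ 0.4372 -0.1965  0.0674] yaw x 0.312 zdir [ 0.015 -0.011 -1.   ] F [ 0.98  0.61 -4.42] open 0.175 q [-0.67  0.18  1.98  0.    0.96  0.59]
[ 0.52538585 -0.21435223]
theta 2.24 rad 0.09 Ftan(resist) -0.8 Frad -0.84
tilt fix [ 0.015 -0.011  0.   ]
-0.022 0.044 0.000 0 0 0 0; -0.017 0.046 0.001 0 0 0 0; -0.013 0.048 0.001 0 0 0 0; -0.008 0.049 0.001 0 0 0 0; -0.003 0.049 0.001 0 0 0 0; 0.002 0.049 0.001 0 0 0 0;
```

Request:
arm_command(motion="-0.022 0.044 0 0.007 -0.005 0 0; -0.017 0.046 0 0.007 -0.005 0 0; -0.013 0.048 0 0 0 0 0; -0.008 0.049 0 0 0 0 0; -0.003 0.049 0 0 0 0 0; 0.002 0.049 0 0 0 0 0")

```text
time_s: 15.92
eef_pos: [0.4503, -0.2574, 0.0673]
eef_rot: [0.003, 0.988, 0.155, 0.008]
wrist_force: [15.8, 5.8, -10.6]
opening: 0.177
```

```bash
sed -i 's/^PV=.*/PV=np.array([.5254,-.2143])/; s/z=.071,rad=.090/z=.067,rad=.090/' h.py; python3 - <<'E'
from h import *
stat()
lever([-.05]*10,1.1)
E
```

```text
t 15.92 p [ 0.4503 -0.2574  0.0673] yaw x 0.311 zdir [ 0.018 -0.003 -1.   ] F [ 15.82   5.84 -10.61] open 0.177 q [-0.75  0.26  1.88  0.01  0.98  0.5 ]
theta 1.52 rad 0.0865 Ftan(resist) 2.8 Frad -16.63
tilt fix [ 0.008 -0.015 -0.   ]
-0.013 0.028 0.002 0 0 0 0; 0.007 0.024 0.000 0 0 0 0; 0.008 0.023 0.000 0 0 0 0; 0.009 0.023 0.000 0 0 0 0; 0.010 0.022 0.000 0 0 0 0; 0.012 0.022 0.000 0 0 0 0; 0.013 0.021 0.000 0 0 0 0; 0.014 0.021 0.000 0 0 0 0; 0.015 0.020 0.000 0 0 0 0; 0.016 0.019 0.000 0 0 0 0;
```

```bash
sed -i 's/^PV=.*/PV=np.array([.529,-.2105])/' h.py; python3 - <<'E'
from h import *
lever([-.05]*10,1.1)
E
```

```text
theta 1.504 rad 0.0916 Ftan(resist) 3.07 Frad -16.58
tilt fix [ 0.008 -0.015 -0.   ]
0.015 0.022 0.002 0 0 0 0; 0.007 0.024 0.000 0 0 0 0; 0.009 0.023 0.000 0 0 0 0; 0.010 0.023 0.000 0 0 0 0; 0.011 0.022 0.000 0 0 0 0; 0.012 0.022 0.000 0 0 0 0; 0.013 0.021 0.000 0 0 0 0; 0.014 0.020 0.000 0 0 0 0; 0.015 0.020 0.000 0 0 0 0; 0.016 0.019 0.000 0 0 0 0;
```

Request:
arm_command(motion="0.025 0.02 0 0.004 -0.007 0 0; 0.009 0.024 0 0.004 -0.007 0 0; 0 0 0 0 0 0 0")

```text
time_s: 16.17
eef_pos: [0.4606, -0.2698, 0.0672]
eef_rot: [0.002, 0.988, 0.154, 0.0]
wrist_force: [5.7, 3.4, -0.7]
opening: 0.173
```

```bash
python3 - <<'E'
from h import *
stat();lever([-.05]*10,1.1)
E
```

```text
t 16.17 p [ 0.4606 -0.2698  0.0672] yaw x 0.309 zdir [ 0.002 -0.004 -1.   ] F [ 5.75  3.41 -0.68] open 0.173 q [-0.75  0.3   1.83 -0.    1.01  0.51]
theta 1.326 rad 0.0906 Ftan(resist) 1.19 Frad -6.57
tilt fix [ 0.005 -0.    -0.   ]
0.013 0.021 0.001 0 0 0 0; 0.011 0.022 0.000 0 0 0 0; 0.013 0.021 0.000 0 0 0 0; 0.014 0.021 0.000 0 0 0 0; 0.015 0.020 0.000 0 0 0 0; 0.016 0.019 0.000 0 0 0 0; 0.017 0.018 0.000 0 0 0 0; 0.017 0.018 0.000 0 0 0 0; 0.018 0.017 0.000 0 0 0 0; 0.019 0.016 0.000 0 0 0 0;
```

Request:
arm_command(motion="0.026 0.04 0 0 0 0 0; 0.026 0.042 0 0 0 0 0; 0.029 0.04 0 0 0 0 0; 0.032 0.038 0 0 0 0 0; 0.034 0.035 0 0 0 0 0; 0.036 0.033 0 0 0 0 0; 0 0 0 0 0 0 0")

```text
time_s: 16.75
eef_pos: [0.5136, -0.2969, 0.0672]
eef_rot: [-0.006, 0.988, 0.152, 0.003]
wrist_force: [-0.5, -0.3, 1.2]
opening: 0.18
```

```bash
python3 - <<'E'
from h import *
stat();lever([-.05]*2,1.1)
c=camera("wrist"); cv2.imwrite("pics/w7.png",c["img"][:,:,::-1])
E
```

```text
t 16.75 p [ 0.5136 -0.2969  0.0672] yaw x 0.306 zdir [ 0.003  0.014 -1.   ] F [-0.45 -0.27  1.25] open 0.18 q [-0.73  0.42  1.67  0.01  1.06  0.53]
theta 0.646 rad 0.0878 Ftan(resist) -0.4 Frad 0.35
tilt fix [-0.012 -0.007 -0.   ]
0.017 0.022 0.001 0 0 0 0; 0.023 0.010 0.000 0 0 0 0;
```

View pics/w7.png

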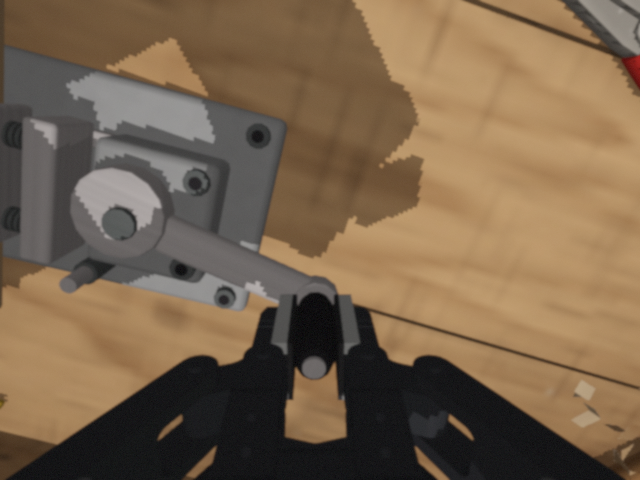

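The lever is back at about 0.65 and runs free. I'll release it and photograph the free pad gap from the same viewpoint as w6, for a like-for-like comparison.

Request:
arm_command(motion="0 0 0 0 0 0 1; 0 0 0 0 0 0 1; 0 0 0 0 0 0 1; 0 0 0 0 0 0 1; 0 0 -0.1 0 0 0 1; 0 0 -0.2 0 0 0 1; 0 0 -0.2 0 0 0 1; 0 -0.12 -0.15 0 0 0 1; 0 -0.15 0 0 0 0 1; 0 -0.15 0 0 0 0 1")

```text
time_s: 17.63
eef_pos: [0.4841, -0.2249, 0.2032]
eef_rot: [-0.005, 0.989, 0.148, 0.0]
wrist_force: [0.6, 0.6, -1.0]
opening: 1.0
```

```bash
python3 - <<'E'
from h import *
stat();rows([(.4802,-.190,.2015)],1)
m=pose()[2]; print(m.inv().apply(np.cross(m.as_matrix()[:,2],[0,0,-1]))/1.0472)
E
```

```text
t 17.63 p [ 0.4841 -0.2249  0.2032] yaw x 0.297 zdir [-0.001  0.01  -1.   ] F [ 0.56  0.63 -0.99] open 1.0 q [-0.66  0.12  1.73  0.01  1.29  0.61]
0.032 -0.172 0.010 0 0 0 1; 
[-9.83525070e-03 -1.81502554e-03  3.45913748e-22]
```

Request:
arm_command(motion="0.016 -0.08 0 -0.005 0 -0.015 1; 0.016 -0.08 0 -0.004 0 -0.015 1; 0 0 0 0 0 0 1; 0 0 0 0 0 0 1")

```text
time_s: 17.97
eef_pos: [0.4796, -0.1883, 0.2058]
eef_rot: [0.002, 0.986, 0.166, 0.002]
wrist_force: [-0.0, -0.3, -0.4]
opening: 1.0
```

```bash
python3 - <<'E'
from h import *
stat()
o,p,r=pose()
K=camera("wrist"); cv2.imwrite("pics/w8.png",K["img"][:,:,::-1])
def Pw(p,r): 
    M=np.eye(4);M[:3,:3]=r.as_matrix();M[:3,3]=p; return M@K["mount"]
yaw=.049; ux=np.array([np.cos(yaw),np.sin(yaw),0]); uy=np.array([-np.sin(yaw),np.cos(yaw),0])
O=np.array([.516,-.15,.049])
def warp(img,P):
    s=8.; W,H=720,520; src=[];dst=[]
    for a in (-.04,.04):
        for b in (-.03,.03):
            src.append(proj(K,O+a*uy+b*ux,P)); dst.append((W/2-a*1000*s,H/2-b*1000*s))
    return cv2.warpPerspective(img,cv2.getPerspectiveTransform(np.float32(src),np.float32(dst)),(W,H),flags=cv2.INTER_CUBIC)
q=lambda w,x,y,z:R.from_quat([x,y,z,w])
a=warp(cv2.imread("pics/w6.png"),Pw([.4804,-.1885,.2012],q(-.001,.986,.166,0)))
b=warp(cv2.imread("pics/w8.png"),Pw(p,r))
cv2.imwrite("pics/c68.png",cv2.resize(cv2.vconcat([a[:,:],b]),None,fx=.8,fy=.55))
E
```

```text
t 17.97 p [ 0.4796 -0.1883  0.2058] yaw x 0.334 zdir [ 0.005 -0.002 -1.   ] F [-0.01 -0.31 -0.39] open 1.0 q [-0.61  0.07  1.79  0.    1.28  0.63]
```

View pics/c68.png

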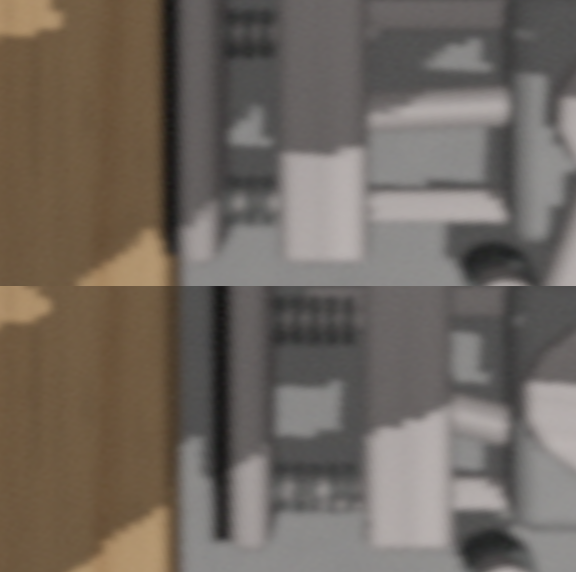

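```bash
python3 - <<'E'
from h import *
o,p,r=pose(); print(r.inv().apply(np.array([.5334,.0115,.2])-p)/.2)
E
```

```text
[ 0.58151713 -0.85654165  0.02767803]
```

Request:
arm_command(motion="0.11 -0.16 0.01 0 0 0 1; 0.11 -0.16 0.01 0 0 0 1; 0.11 -0.16 0.01 0 0 0 1; 0.11 -0.16 0.01 0 0 0 1; 0.1 -0.15 0 0 0 0 1; 0 0 0 0 0 0 1; 0 0 0 0 0 0 1")

```text
time_s: 18.6
eef_pos: [0.5356, -0.0063, 0.1942]
eef_rot: [0.003, 0.987, 0.16, 0.001]
wrist_force: [0.2, -0.7, -0.2]
opening: 1.0
```

```bash
python3 - <<'E'
from h import *
stat();rows([(.5334,.0115,.15),(.5334,.0115,.07)],1)
o,p,r=pose(); c=camera("wrist"); cv2.imwrite("pics/w9.png",c["img"][:,:,::-1])
M=np.eye(4);M[:3,:3]=r.as_matrix();M[:3,3]=p; P=M@c["mount"]
for q in [(.5334,.0115,.109),(.5105,.0305,.063)]: print(proj(c,q,P))
E
```

```text
t 18.6 p [ 0.5356 -0.0063  0.1942] yaw x 0.321 zdir [ 0.004 -0.005 -1.   ] F [ 0.16 -0.75 -0.24] open 1.0 q [-0.23  0.13  1.75 -0.    1.26  1.02]
0.018 -0.089 0.221 0 0 0 1; -0.001 -0.003 0.400 0 0 0 1; 
[286.42976752 239.17825248]
[256.88838964 239.43377881]
```

View pics/w9.png

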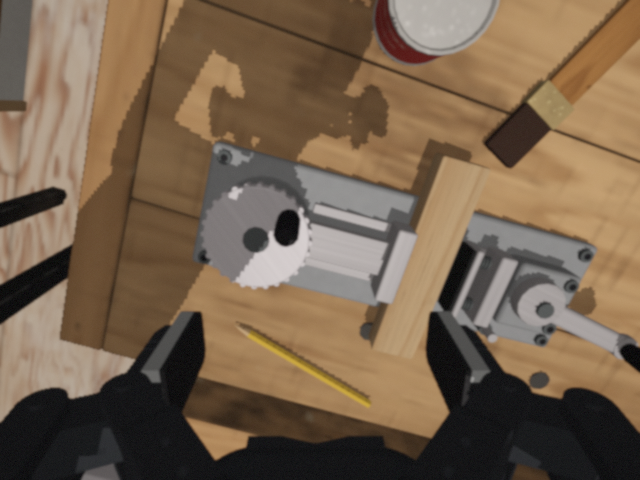

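The wrist view shows the grip top at (288,238) and the nut axis at (256,239), both as predicted.

Request:
arm_command(motion="0.01 -0.045 0.1 0 0 0 1; 0.01 -0.045 0.15 0 0 0 1; 0 -0.003 0.18 0 0 0 1; 0 -0.003 0.18 0 0 0 1; 0 0 0.02 0 0 0 1")

```text
time_s: 19.07
eef_pos: [0.539, 0.0035, 0.0675]
eef_rot: [0.006, 0.988, 0.155, 0.006]
wrist_force: [-2.2, 0.2, -0.5]
opening: 1.002
```

```bash
python3 - <<'E'
from h import *
stat();rows([(.5334,.0115,.07)],1)
E
```

```text
t 19.07 p [0.539  0.0035 0.0675] yaw x 0.312 zdir [ 0.013 -0.009 -1.   ] F [-2.22  0.2  -0.5 ] open 1.002 q [-0.21  0.3   1.83 -0.01  1.    1.05]
-0.014 -0.047 -0.013 0 0 0 1;
```

Request:
arm_command(motion="-0.018 -0.045 -0.014 0.005 -0.005 0 1; 0 0 0 0 0 0 1; 0 0 0 0 0 0 0; 0 0 0 0 0 0 0; 0 0 0 0 0 0 0; 0 0 0 0 0 0 0; 0 0 0 0 0 0 0; 0 0 0 0 0 0 0; 0 0 0 0 0 0 0")

```text
time_s: 19.82
eef_pos: [0.5345, 0.01, 0.0781]
eef_rot: [0.001, 0.988, 0.152, 0.005]
wrist_force: [2.4, -6.6, -10.0]
opening: 0.174
```

```bash
python3 - <<'E'
from h import *
stat(); o,p,r=pose(); a=-.703; Cn=p[:2]-.03*np.array([np.cos(a),np.sin(a)]); print(Cn)
wind2(.24,6,1.3,C=Cn,z=p[2])
E
```

```text
t 19.82 p [0.5345 0.01   0.0781] yaw x 0.305 zdir [ 0.01  -0.001 -1.   ] F [ 2.39 -6.62 -9.97] open 0.174 q [-0.2   0.28  1.83  0.    1.02  1.06]
[0.51165389 0.02941084]
angle -0.703 rad 0.03
tilt fix [ 0.004 -0.009  0.   ]
-0.042 0.020 -0.000 0 0 0 0; -0.046 0.009 -0.000 0 0 0 0; -0.047 -0.002 -0.000 0 0 0 0; -0.045 -0.013 -0.000 0 0 0 0; -0.041 -0.023 -0.000 0 0 0 0; -0.034 -0.032 -0.000 0 0 0 0;
```

Request:
arm_command(motion="-0.042 0.02 0 0 0 0 0; -0.046 0.009 0 0 0 0 0; -0.047 -0.002 0 0 0 0 0; -0.045 -0.013 0 0 0 0 0; -0.041 -0.023 0 0 0 0 0; 0 0 0 0 0 0 0")

```text
time_s: 20.32
eef_pos: [0.4981, 0.0076, 0.0781]
eef_rot: [-0.005, 0.988, 0.151, 0.017]
wrist_force: [-2.6, 0.8, -2.3]
opening: 0.175
```

```bash
python3 - <<'E'
from h import *
stat(); wind2(.24,2,1.3,C=np.array([.5117,.0294]))
E
```

```text
t 20.32 p [0.4981 0.0076 0.0781] yaw x 0.303 zdir [ 0.032  0.014 -0.999] F [-2.62  0.78 -2.32] open 0.175 q [-0.24  0.19  1.94  0.03  0.98  1.02]
angle -2.13 rad 0.0257
tilt fix [-0.004 -0.033  0.   ]
-0.043 -0.025 0.009 0 0 0 0; -0.016 -0.044 -0.000 0 0 0 0;
```

Request:
arm_command(motion="0 0 0 0 0 0 1; 0 0 0 0 0 0 1; 0 0 0 0 0 0 1; 0 0 0 0 0 0 1; 0 0 -0.1 0 -0.015 0 1; 0 0 -0.18 0 -0.015 0 1; 0 0 -0.16 0 0 0 1; 0 0.15 -0.05 0 0 0 1; 0 0.18 0 0 0 0 1; 0 0.18 0 0 0 0 1")

```text
time_s: 21.15
eef_pos: [0.527, -0.0897, 0.1823]
eef_rot: [-0.001, 0.988, 0.155, 0.0]
wrist_force: [0.7, -1.0, -0.5]
opening: 1.002
```

```bash
python3 - <<'E'
from h import *
stat(); o,p,r=pose(); print(r.inv().apply(np.array([.510,-.298,.17])-p)/.2)
E
```

```text
t 21.15 p [ 0.527  -0.0897  0.1823] yaw x 0.312 zdir [-0.     0.003 -1.   ] F [ 0.73 -0.97 -0.51] open 1.002 q [-0.39  0.14  1.76  0.    1.25  0.87]
[-0.40033521  0.96536459  0.05833184]
```

Request:
arm_command(motion="-0.08 0.18 0.01 0 0 0 1; -0.08 0.18 0.01 0 0 0 1; -0.08 0.18 0.01 0 0 0 1; -0.08 0.18 0.01 0 0 0 1; -0.07 0.16 0 0 0 0 1; 0 0 0 0 0 0 1; 0 0 0 0 0 0 1")

```text
time_s: 21.73
eef_pos: [0.5083, -0.3011, 0.1783]
eef_rot: [0.004, 0.988, 0.152, 0.004]
wrist_force: [0.5, 0.4, -0.3]
opening: 0.994
```

```bash
python3 - <<'E'
from h import *
stat(); o,p,r=pose(); c=camera("wrist"); cv2.imwrite("pics/w10.png",c["img"][:,:,::-1])
M=np.eye(4);M[:3,:3]=r.as_matrix();M[:3,3]=p; P=M@c["mount"]
print(proj(c,(.510,-.298,.097),P),proj(c,(.5245,-.211,.06),P)); rows([(.510,-.298,.065)],1)
E
```

```text
t 21.73 p [ 0.5083 -0.3011  0.1783] yaw x 0.306 zdir [ 0.009 -0.006 -1.   ] F [ 0.48  0.41 -0.33] open 0.994 q [-0.74  0.26  1.62  0.    1.25  0.53]
[310.56639616 243.26810152] [192.88232883 168.91324336]
0.009 -0.018 0.567 0 0 0 1;
```

View pics/w10.png

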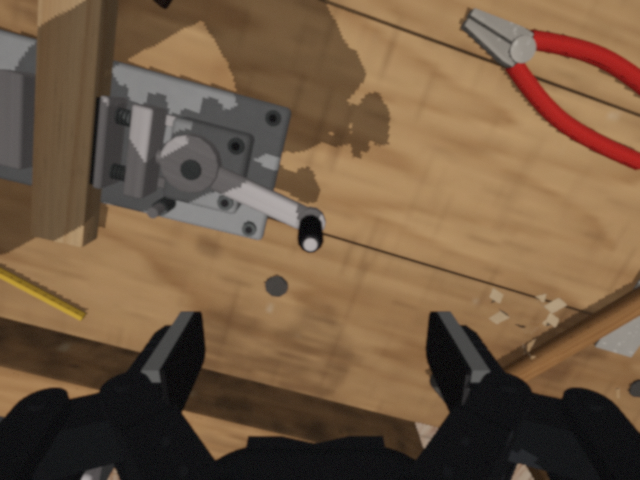

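Grip top at (311,244), matching the prediction of (310.6,243.3). Descending.

Request:
arm_command(motion="0.004 -0.01 0.12 0.003 -0.004 0 1; 0.005 -0.012 0.16 0.003 -0.004 0 1; 0 -0.003 0.18 0 0 0 1; 0 -0.003 0.11 0 0 0 1; 0 0 0 0 0 0 1")

```text
time_s: 22.2
eef_pos: [0.5127, -0.293, 0.0652]
eef_rot: [0.005, 0.988, 0.155, 0.002]
wrist_force: [-0.2, -0.6, 0.8]
opening: 0.995
```

```bash
python3 - <<'E'
from h import *
stat(); rows([(.510,-.298,.063)],1)
E
```

```text
t 22.2 p [ 0.5127 -0.293   0.0652] yaw x 0.311 zdir [ 0.005 -0.009 -1.   ] F [-0.18 -0.55  0.83] open 0.995 q [-0.72  0.41  1.69 -0.    1.04  0.54]
-0.020 0.019 0.011 0 0 0 1;
```

Request:
arm_command(motion="-0.02 0.019 0.008 0 0 0 1; 0 0 0 0 0 0 1; 0 0 0 0 0 0 0; 0 0 0 0 0 0 0; 0 0 0 0 0 0 0; 0 0 0 0 0 0 0; 0 0 0 0 0 0 0; 0 0 0 0 0 0 0; 0 0 0 0 0 0 0")

```text
time_s: 22.95
eef_pos: [0.5142, -0.2975, 0.0718]
eef_rot: [0.008, 0.988, 0.157, 0.005]
wrist_force: [-0.2, 0.4, -4.4]
opening: 0.173
```

```bash
sed -i 's/^PV=.*/PV=np.array([.527,-.2095])/;s/z=.067,rad/z=.070,rad/' h.py; python3 - <<'E'
from h import *
stat(); lever([.05]*6,1.15)
E
```

```text
t 22.95 p [ 0.5142 -0.2975  0.0718] yaw x 0.315 zdir [ 0.013 -0.014 -1.   ] F [-0.19  0.37 -4.42] open 0.173 q [-0.72  0.4   1.69 -0.    1.04  0.53]
theta 0.614 rad 0.089 Ftan(resist) -0.25 Frad -0.34
tilt fix [ 0.017 -0.008  0.   ]
-0.026 -0.007 0.010 0 0 0 0; -0.022 -0.013 -0.000 0 0 0 0; -0.022 -0.014 -0.000 0 0 0 0; -0.021 -0.015 -0.000 0 0 0 0; -0.020 -0.016 -0.000 0 0 0 0; -0.019 -0.017 -0.000 0 0 0 0;
```

Request:
arm_command(motion="-0.024 -0.008 0.005 0.008 -0.004 0 0; -0.022 -0.013 0 0.008 -0.004 0 0; -0.022 -0.014 0 0 0 0 0; -0.021 -0.015 0 0 0 0 0; -0.02 -0.016 0 0 0 0 0; 0 0 0 0 0 0 0")

```text
time_s: 23.45
eef_pos: [0.4889, -0.2907, 0.0717]
eef_rot: [0.0, 0.988, 0.157, 0.001]
wrist_force: [1.4, 2.7, 0.2]
opening: 0.168
```

```bash
python3 - <<'E'
from h import *
stat(); lever([.05]*6,1.15)
E
```

```text
t 23.45 p [ 0.4889 -0.2907  0.0717] yaw x 0.315 zdir [ 0.002  0.    -1.   ] F [1.35 2.68 0.25] open 0.168 q [-0.75  0.36  1.74  0.    1.04  0.51]
theta 0.909 rad 0.0898 Ftan(resist) 0.09 Frad -3.0
tilt fix [ 0.    -0.002 -0.   ]
-0.019 -0.017 0.010 0 0 0 0; -0.017 -0.019 -0.000 0 0 0 0; -0.016 -0.020 -0.000 0 0 0 0; -0.015 -0.021 -0.000 0 0 0 0; -0.014 -0.021 -0.000 0 0 0 0; -0.013 -0.022 -0.000 0 0 0 0;
```

Request:
arm_command(motion="-0.017 -0.018 0 0 0 0 0; -0.017 -0.019 0 0 0 0 0; 0 0 0 0 0 0 0")

```text
time_s: 23.7
eef_pos: [0.4789, -0.2856, 0.0717]
eef_rot: [0.0, 0.988, 0.157, 0.001]
wrist_force: [0.2, 2.1, -0.7]
opening: 0.172
```

```bash
python3 - <<'E'
from h import *
stat(); lever([.05]*6,1.15)
E
```

```text
t 23.7 p [ 0.4789 -0.2856  0.0717] yaw x 0.315 zdir [ 0.002 -0.001 -1.   ] F [ 0.18  2.08 -0.75] open 0.172 q [-0.75  0.34  1.77  0.    1.03  0.5 ]
theta 1.033 rad 0.09 Ftan(resist) -0.96 Frad -1.85
tilt fix [ 0.001 -0.002  0.   ]
-0.016 -0.020 0.010 0 0 0 0; -0.015 -0.021 -0.000 0 0 0 0; -0.014 -0.022 -0.000 0 0 0 0; -0.013 -0.022 -0.000 0 0 0 0; -0.012 -0.023 -0.000 0 0 0 0; -0.010 -0.024 -0.000 0 0 0 0;
```

Request:
arm_command(motion="-0.015 -0.021 0 0 0 0 0; -0.015 -0.021 0 0 0 0 0; 0 0 0 0 0 0 0")

```text
time_s: 23.95
eef_pos: [0.4702, -0.2797, 0.0717]
eef_rot: [0.002, 0.988, 0.157, 0.002]
wrist_force: [2.4, 0.7, -3.4]
opening: 0.17
```

```bash
python3 - <<'E'
from h import *
stat(); lever([.05]*6,1.15)
E
```

```text
t 23.95 p [ 0.4702 -0.2797  0.0717] yaw x 0.315 zdir [ 0.004 -0.002 -1.   ] F [ 2.45  0.68 -3.41] open 0.17 q [-0.75  0.32  1.8   0.    1.02  0.5 ]
theta 1.15 rad 0.0903 Ftan(resist) 1.47 Frad -2.07
tilt fix [ 0.003 -0.003 -0.   ]
-0.012 -0.023 0.010 0 0 0 0; -0.012 -0.023 -0.000 0 0 0 0; -0.011 -0.023 -0.000 0 0 0 0; -0.010 -0.024 -0.000 0 0 0 0; -0.009 -0.024 -0.000 0 0 0 0; -0.008 -0.025 -0.000 0 0 0 0;
```

Request:
arm_command(motion="-0.012 -0.023 0 0 0 0 0; -0.012 -0.023 0 0 0 0 0; 0 0 0 0 0 0 0")

```text
time_s: 24.2
eef_pos: [0.4627, -0.2734, 0.0717]
eef_rot: [0.003, 0.988, 0.157, 0.002]
wrist_force: [4.1, -1.6, -5.5]
opening: 0.173
```

```bash
python3 - <<'E'
from h import *
stat(); lever([.07]*10,1.18)
E
```

```text
t 24.2 p [ 0.4627 -0.2734  0.0717] yaw x 0.315 zdir [ 0.006 -0.006 -1.   ] F [ 4.08 -1.55 -5.46] open 0.173 q [-0.75  0.3   1.82 -0.    1.01  0.5 ]
theta 1.258 rad 0.0907 Ftan(resist) 3.98 Frad -1.8
tilt fix [ 0.007 -0.004 -0.   ]
-0.012 -0.036 0.010 0 0 0 0; -0.013 -0.035 -0.000 0 0 0 0; -0.011 -0.036 -0.000 0 0 0 0; -0.008 -0.036 -0.000 0 0 0 0; -0.006 -0.037 -0.000 0 0 0 0; -0.003 -0.037 -0.000 0 0 0 0; -0.000 -0.037 -0.000 0 0 0 0; 0.002 -0.037 -0.000 0 0 0 0; 0.005 -0.037 -0.000 0 0 0 0; 0.007 -0.036 -0.000 0 0 0 0;
```

Request:
arm_command(motion="-0.012 -0.036 0 0.004 -0.002 0 0; -0.013 -0.035 0 0.003 -0.002 0 0; -0.011 -0.036 0 0 0 0 0; -0.008 -0.036 0 0 0 0 0; -0.006 -0.037 0 0 0 0 0; -0.003 -0.037 0 0 0 0 0; 0 -0.037 0 0 0 0 0; 0.002 -0.037 0 0 0 0 0")

```text
time_s: 24.87
eef_pos: [0.4369, -0.2275, 0.0718]
eef_rot: [0.008, 0.988, 0.155, 0.003]
wrist_force: [5.1, -3.7, -4.5]
opening: 0.173
```

```bash
python3 - <<'E'
from h import *
stat(); lever([.07]*6,1.18)
E
```

```text
t 24.87 p [ 0.4369 -0.2275  0.0718] yaw x 0.312 zdir [ 0.009 -0.015 -1.   ] F [ 5.07 -3.69 -4.47] open 0.173 q [-0.72  0.2   1.94 -0.01  0.98  0.54]
theta 1.844 rad 0.0919 Ftan(resist) 4.61 Frad -4.25
tilt fix [ 0.016 -0.004 -0.   ]
0.016 -0.036 0.010 0 0 0 0; 0.008 -0.036 -0.001 0 0 0 0; 0.011 -0.036 -0.001 0 0 0 0; 0.013 -0.035 -0.001 0 0 0 0; 0.016 -0.034 -0.001 0 0 0 0; 0.018 -0.033 -0.000 0 0 0 0;
```

Request:
arm_command(motion="0.013 -0.036 0 0.008 0 0 0; 0.008 -0.036 0 0.007 0 0 0; 0.011 -0.036 0 0 0 0 0; 0.013 -0.035 0 0 0 0 0; 0.016 -0.034 0 0 0 0 0; 0 0 0 0 0 0 0")

```text
time_s: 25.37
eef_pos: [0.4372, -0.1896, 0.072]
eef_rot: [0.003, 0.988, 0.156, 0.001]
wrist_force: [-1.6, -11.4, -7.4]
opening: 0.172
```

```bash
python3 - <<'E'
from h import *
stat(); lever([.05]*2,1.18)
E
```

```text
t 25.37 p [ 0.4372 -0.1896  0.072 ] yaw x 0.313 zdir [ 0.004 -0.006 -1.   ] F [ -1.56 -11.37  -7.38] open 0.172 q [-0.66  0.18  1.98 -0.    0.98  0.6 ]
theta 2.259 rad 0.092 Ftan(resist) 11.44 Frad -0.94
tilt fix [ 0.006 -0.002 -0.   ]
0.024 -0.017 0.011 0 0 0 0; 0.015 -0.022 -0.000 0 0 0 0;
```

At the stop. I'll release, back off, and go to the same viewpoint to check.

Request:
arm_command(motion="0 0 0 0 0 0 1; 0 0 0 0 0 0 1; 0 0 0 0 0 0 1; 0 0 0 0 0 0 1; 0 0 0 0 0 0 1; 0 0 -0.1 0 0 0 1; 0 0 -0.2 0 0 0 1; 0 0 -0.2 0 0 0 1; 0.1 0 -0.1 0 0 0 1; 0.13 0.06 0 0 0 0 1")

```text
time_s: 26.2
eef_pos: [0.4782, -0.1794, 0.1931]
eef_rot: [-0.004, 0.988, 0.156, -0.005]
wrist_force: [1.3, -0.7, 0.9]
opening: 1.001
```

```bash
python3 - <<'E'
from h import *
stat(); rows([(.4802,-.189,.2015)],1)
E
```

```text
t 26.2 p [ 0.4782 -0.1794  0.1931] yaw x 0.313 zdir [-0.011  0.006 -1.   ] F [ 1.31 -0.73  0.94] open 1.001 q [-0.59  0.08  1.8  -0.    1.27  0.67]
-0.005 0.048 -0.043 0 0 0 1;
```

Request:
arm_command(motion="0 0.03 -0.04 -0.007 0.008 -0.02 1; 0 0 0 0 0 0 1; 0 0 0 0 0 0 1")

```text
time_s: 26.45
eef_pos: [0.4846, -0.1855, 0.203]
eef_rot: [-0.0, 0.986, 0.167, 0.002]
wrist_force: [-0.8, -0.4, -0.0]
opening: 1.0
```

```bash
python3 - <<'E'
from h import *
stat()
o,p,r=pose()
K=camera("wrist"); cv2.imwrite("pics/w11.png",K["img"][:,:,::-1])
def Pw(p,r): 
    M=np.eye(4);M[:3,:3]=r.as_matrix();M[:3,3]=p; return M@K["mount"]
yaw=.049; ux=np.array([np.cos(yaw),np.sin(yaw),0]); uy=np.array([-np.sin(yaw),np.cos(yaw),0])
O=np.array([.516,-.15,.049])
def warp(img,P):
    s=8.; W,H=720,520; src=[];dst=[]
    for a in (-.04,.04):
        for b in (-.03,.03):
            src.append(proj(K,O+a*uy+b*ux,P)); dst.append((W/2-a*1000*s,H/2-b*1000*s))
    return cv2.warpPerspective(img,cv2.getPerspectiveTransform(np.float32(src),np.float32(dst)),(W,H),flags=cv2.INTER_CUBIC)
q=lambda w,x,y,z:R.from_quat([x,y,z,w])
a=warp(cv2.imread("pics/w8.png"),Pw([.4796,-.1883,.2058],q(.002,.986,.166,.002)))
b=warp(cv2.imread("pics/w11.png"),Pw(p,r))
cv2.imwrite("pics/c811.png",cv2.resize(cv2.vconcat([a,b]),None,fx=.8,fy=.55))
P=Pw(p,r)
print("lever grip",ray(K,(297,294),.097,P))
E
```

```text
t 26.45 p [ 0.4846 -0.1855  0.203 ] yaw x 0.336 zdir [ 0.003  0.001 -1.   ] F [-0.76 -0.42 -0.04] open 1.0 q [-0.6   0.08  1.78  0.    1.28  0.64]
lever grip [ 0.43835451 -0.18768361  0.097     ]
```

View pics/c811.png

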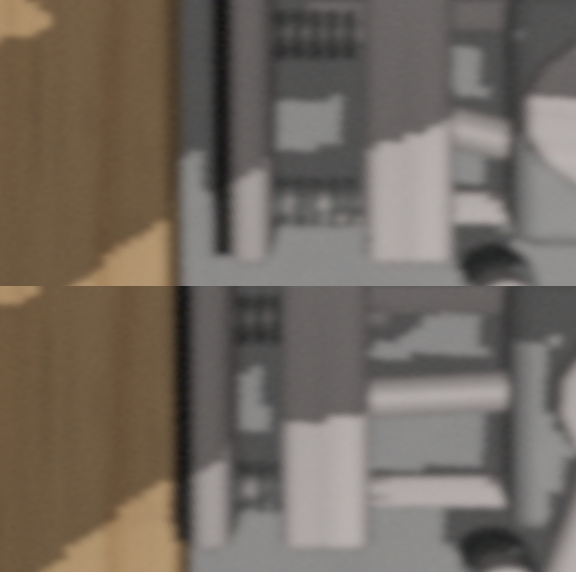

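View pics/w11.png

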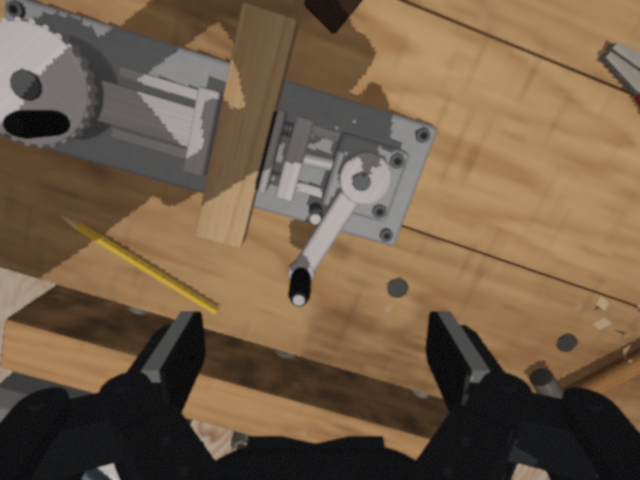

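```bash
python3 - <<'E'
from h import *
s=camera("side"); cv2.imwrite("pics/side4.png",cv2.resize(s["img"][150:340,200:400,::-1],None,fx=3,fy=3,interpolation=cv2.INTER_CUBIC))
E
```

```text
(no output)
```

View pics/side4.png

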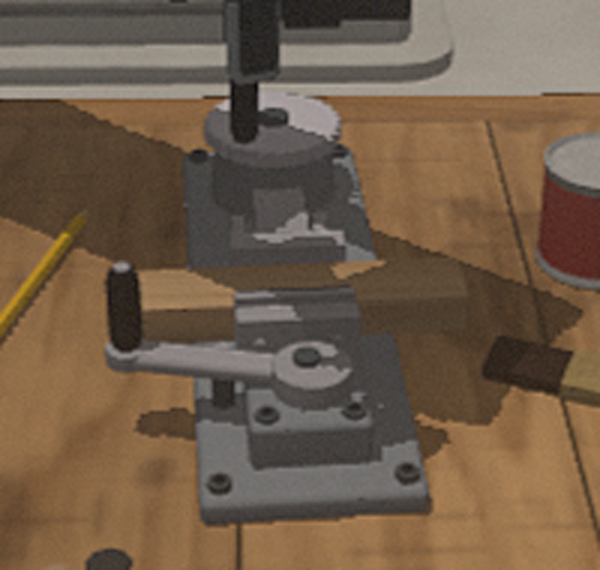

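The side view shows the lever shut (grip at crop (122,300)). The batten lies flat between the jaws, and the gripper is clear of everything, well above the clamp. Handing in.

```bash
python3 -c "
from bench import *
print(hand_in())"
```

```text
the job is handed in; nothing more can be done
None
```

The batten is clamped: the lever is shut and stays shut by itself, and I handed the job in at about 26.5 s of the 72 s.

- **Winding and first close:** I wound the nut about 1.9 turns clockwise and swung the lever shut, with resistance starting at roughly 1.2 rad. From the first shut picture I put the pad compression at only about 3.4–5.3 mm, while the force readings suggested about 6 mm.
- **Correction:** Because the low end of that was near the 3.8 mm limit, I reopened the lever and wound about 0.22 turn more. With the lever open I also retook the free-pad picture from a matching viewpoint, which put the first close at about 5.4 mm.
- **Second close:** Resistance began at about 1.08 rad and reached 4 N at 1.26 rad. The lever then met its stop at a measured 2.26 rad.

**Last checks:**
- **Lever:** it stayed against its stop after I let go.
- **Pad:** it is pressed in about 6.8 mm by the pictures and about 7.5 mm by the force readings. The two disagree slightly, but both are inside 3.8–10.5 mm.
- **Batten:** it looks flat. I measured it as central (within a few mm) only at the start; at the end I judged that by eye.
- **Gripper:** it was clear of everything.

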